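# Load and start the praline mill

## Robot

A 6-joint arm with a two-finger parallel gripper is mounted at the origin on the work surface. World frame = base frame: x ahead of the robot, y to its left, z up, the work surface at z = 0. Lengths are in m, angles in degrees, forces in N, time in s.
With the tool pointing down it reaches from about 0.225 to 0.725 m from the base axis. Payload 3.1 kg.
Tool frame: the origin (TCP) lies where the fingers leave the gripper's body, on its centre line; the fingertips stand 73 mm ahead of it and the grasp point (between the pads) lies 54 mm ahead of it; z points along the fingers, y is the direction in which the jaws open and shut (so a half turn about z gives the same grasp; the last joint's range is limited). The gripper opens to 85 mm and grips with 20 to 120 N. Pads are 22 mm wide; open, the fingers measure 114 mm over their backs; the gripper's body (76 mm by 85 mm) begins 54 mm behind the grasp point. The pads swing forward as they close: fully open they stand 13 mm farther back than shut.
Start: joints at [-75.39, 2.75, 5.684, 92.934, 0, 82.678], TCP at [0.196, -0.487, 0.304] pointing down, gripper open.
Joint ranges: [-166.93, 166.93], [-56.73, 111.36], [-69.38, 81.34], [-121.58, 131.49], [-85.45, 84.26], [-180, 180]. Speed limits (degrees/s): [159.86, 159.86, 180, 180, 180, 180].

## Interface

Orientations are given as [roll, pitch, yaw] about the fixed x, y, z axes, in that order (R = Rz(yaw) Ry(pitch) Rx(roll)).
In Python, from cell import robot gives the robot as it stands.
- The arm moves only by the tool jog_arm, never from a script. Its argument "series" is text: rows parted by semicolons, each of 5 numbers parted by spaces: the closure, from -1 (fully open) to 1 (shut), then the shift along the tool's x, y, z in mm, then the turn about the tool's z in rad. In form: hand x y z roll; .... A call has exactly 5 rows; each row is the pose to reach, as a shift and turn from the pose measured when the call began, along the tool's axes at that moment; what a row does not reach only later rows make up. A row lasts 1/12 s, in which the tool goes at most 41.7 mm and 7.16 degrees, less where a joint would pass 70% of its speed; a pose out of reach is approached as far as the arm can. A call with a gripper value outside its range is refused whole. The fingers move at their own pace and stop on an object; the grip force is fixed at half the most. Time passes only in rows, so rows that repeat a pose let the fingers close, or fill a call up. It gives the time, the measured TCP pose, the force and the opening at its end, in the units of the state.
- robot.get_obs(): the state, without advancing time (a new reading comes with each control period).
- robot.get_image(name): name is "scene" or "top"; returns a dict with "image" (480x640x3 uint8, red, green, blue), "fovy" (degrees; the focal length in pixels is half the picture's height over the tangent of half this angle, whatever the lens; pixels are square), "cx", "cy" (the principal point, pixels), "world_from_camera" (4x4, takes a point from camera to world coordinates). Camera axes: x right, y down, z forward; pixel columns grow to the right and rows downward; lengths in m; the calibration is good to about 2 mm. A picture is of the moment at which its call begins. There is no depth.
- robot.hand_in(): hands the job in, once; it reports no verdict.
The state is a dict: "t": time; "q": joint angles; "dq": joint speeds; "joint_torque": joint torques, N m; "tcp_pos": TCP position; "tcp_rot": TCP orientation; "wrist_force": force on the tool from outside, world axes, zero at the start; "ft_torque": the same for the moment, N m; "gripper_width": finger opening in m.
Only numpy, scipy, OpenCV 4.12 (cv2) and the standard library are available. Lean on these libraries where they do the work, as an engineer would, in place of code of your own. Each camera call takes 0.05 s, during which the arm holds its last target. There are 200 camera calls.

## Task

Press the mill's blue safety cap down firmly and twist it anticlockwise to take it off, then put every dark chocolate block into the hopper, leaving the white ones on the tray. Put the cap back on and lock it (press down, turn clockwise to its stop, let it rise), then start the mill by twisting the green start key clockwise to its stop and letting it spring back. Do not knock the jar or the spatula about.

Things in the scene. Friction and masses are not known exactly. Their poses are not given: they have to be found in the camera images.
- mill: a praline mill fixed to the bench: an aluminium drum 136 mm across and 128 mm high (the hopper, open at the top) joined to a white motor housing 170 x 150 mm, 90 mm high, which carries the start key. Origin on the bench between drum and housing; z up; the drum's axis stands at its own (0, -65) mm, the key at (-10, 95) mm.
- mouth (a point): centre of the drum's mouth, level with its rim, 128 mm above the bench; axes those of the mill. Below it is a round chamber 84 mm across, floor 108 mm under the rim: let blocks fall in through the middle. The collar round the mouth has 60 mm inner radius.
- tab (a point): middle of the top of the red tab on the +x side of the mouth; its twin is on the -x side. Each reaches in from the collar to 48 mm from the axis, is 56 mm wide, 6 mm thick, top level with the rim, white dot on top. Under its edges: a 5 mm tooth (anticlockwise side), which a pressed lug passes below, and a deep stop (clockwise side), which it never passes.
- spring_ring (a joint): how far (m) the orange spring ring under the cap is pressed down: 0 with the cap locked, -0.002 free (also with the cap just resting on it), 0.012 fully down. It pushes the cap up with 8 N at 0, plus 1 N per mm. The cap turns past the teeth only between 0.006 and 0.012 (14 to 20 N).
- cap: blue safety cap, 160 g: disc 92 mm across, 9 thick; lugs on its +x and -x sides (together 114 mm long, 24 wide, 7 thick, flush with the underside); upright grip on top. Origin: centre of the underside, z up; half a turn makes no difference. LOCKED (as at the start): x axis in line with the mill's x, lugs under the tabs, origin 13 mm below the mouth; it turns only while pressed.
- cap_grip (a point): on the cap's axis, 39 mm above its underside: middle of the upright grip, 26 mm long along the cap's x, 20 mm wide, top at 51 mm. To free the cap: press, turn 60 to 90 degrees anticlockwise from locked (lugs clear of the tabs from 45 to 135), lift. To lock: enter at such an angle (2 mm play), rest on the ring, press 10 mm, turn clockwise to the stop, let rise.
- start_key (a joint): angle of the start key: 0 at rest, 1.2 rad at its stop; grows clockwise seen from above. A spring drives it back to 0 (about 0.05 N m at rest, 0.17 N m at the stop).
- key_grip (a point): point on the vertical axis of the start key at the height to grip it, 129 mm above the bench: a green bar 42 mm long (along this point's x axis), 14 mm wide, its top 10 mm above this point and its foot, a black disc of 23 mm radius, 23 mm below; turns with the key. At rest its x axis is the mill's x axis.
- tray: a shallow aluminium sheet tray fixed to the bench, 270 (x) x 200 (y) mm, floor 3 mm thick with white paper, rim 8 mm high; origin at the centre of its underside.
- mat: a round blue mat fixed to the bench, 124 mm across, 2 mm thick, between mill and tray: a free place to lay the cap. Origin at the centre of its underside.
- pearl_jar: a closed jar of sugar pearls with a brass-coloured lid, 60 mm across, 100 mm tall, behind the mat; a bystander. Origin at the centre of its underside.
- spatula: a spatula lying on the bench in front of the tray; a bystander.
- dark1: a dark chocolate block, 34 x 24 x 18 mm (along its own x, y, z) and about 20 g, its upper face scored into two bevelled segments; origin at the centre of its underside, x along the long side, z up. To be milled. 2 to 4 dark ones are there; absent ones have no pose.
- dark2: a dark chocolate block, 34 x 24 x 18 mm (along its own x, y, z) and about 20 g, its upper face scored into two bevelled segments; origin at the centre of its underside, x along the long side, z up. To be milled. 2 to 4 dark ones are there; absent ones have no pose.
- dark3: a dark chocolate block, 34 x 24 x 18 mm (along its own x, y, z) and about 20 g, its upper face scored into two bevelled segments; origin at the centre of its underside, x along the long side, z up. To be milled. 2 to 4 dark ones are there; absent ones have no pose.
- dark4: a dark chocolate block, 34 x 24 x 18 mm (along its own x, y, z) and about 20 g, its upper face scored into two bevelled segments; origin at the centre of its underside, x along the long side, z up. To be milled. 2 to 4 dark ones are there; absent ones have no pose.
- white1: a white chocolate block, 34 x 24 x 18 mm (along its own x, y, z) and about 20 g, its upper face scored into two bevelled segments; origin at the centre of its underside, x along the long side, z up. Stays on the tray.
- white2: a white chocolate block, 34 x 24 x 18 mm (along its own x, y, z) and about 20 g, its upper face scored into two bevelled segments; origin at the centre of its underside, x along the long side, z up. Stays on the tray.

How it is judged:
By the outcome, as a careful person would: the job done as asked, in the order asked, and still so for the second after the job is handed in, with the robot touching nothing.
Of dark1, dark2, dark3, dark4 only 2 to 4 are there at a start; the rules pass over those that are not, and their reading is None.
At some moment in a run one of dark1, dark2, dark3, dark4 may be knocked a few centimetres aside while the robot is not near it.
Once in a run the grip may slacken for a moment while it holds something.
It also fails if it takes over 210 s, if anything falls off the work surface, if the arm or the gripper's body presses on something with over 40 N, if the wrist force passes 120 N, or if a joint passes its speed limit or range.

## Working session

There is one attempt and no reset: what is moved stays moved. The work goes in short steps, Python scripts to look and compute and a tool call to move; the robot and the scene stay as the last step left them, time stands still between calls to the robot, and variables do not carry over. Pictures are saved under pics/ and viewed, about 12 in all and at most 16, crops included, and the job is handed in when it is done.

Besides the shell and the picture viewer there is one more tool, called in YAML: its name, and indented under it one key for each argument. jog_arm: Moves the arm, as the interface text tells. Its arguments: {"type":"object","properties":{"series":{"type":"string"}},"required":["series"]}

```bash
mkdir -p pics; ls; python3 - <<'E'
from cell import robot
import cv2
o=robot.get_obs(); print(o)
for n in("top","scene"):
    d=robot.get_image(n); cv2.imwrite(f"pics/{n}0.png",d["image"][:,:,::-1]); print(n,d["fovy"],d["cx"],d["cy"],d["world_from_camera"], [k for k in d])
E
```

```text
pics
{'t': 0.0, 'q': array([-7.53903178e+01,  2.79278571e+00,  5.59105599e+00,  9.29334239e+01,
       -1.17874722e-03,  8.26783671e+01]), 'dq': array([-0.0433963 , -0.01090073, -0.00781253, -0.05220701, -0.02665351,
       -0.02250207]), 'joint_torque': array([ 1.22799094e-03, -3.38785565e+01,  3.20013177e+01,  2.05648580e-02,
        6.48692662e-05, -1.12880777e-06]), 'tcp_pos': array([ 0.19596208, -0.4865779 ,  0.30271306]), 'tcp_rot': array([-1.79865798e+02, -1.60547105e-02,  2.19312977e+01]), 'wrist_force': array([-0.0097033 , -0.14367605, -0.63098387]), 'ft_torque': array([-0.01666908, -0.01508426,  0.03789171]), 'gripper_width': 0.0854898689952246}
top 51.22453188576954 321.98372486847904 240.0889893273036 [[ 0.01196289 -0.99253679  0.1213574   0.42720893]
 [-0.99968023 -0.00916746  0.02356697 -0.07281065]
 [-0.02227854 -0.12160053 -0.99232907  1.21029089]
 [ 0.          0.          0.          1.        ]] ['image', 'fovy', 'cx', 'cy', 'world_from_camera']
scene 44.34568334406684 310.0955220340039 234.0025563130829 [[ 0.81823327  0.31350893 -0.48187807  1.24847108]
 [ 0.57466086 -0.46951583  0.67031319 -0.99266783]
 [-0.01610021 -0.82538902 -0.56433479  0.93121789]
 [ 0.          0.          0.          1.        ]] ['image', 'fovy', 'cx', 'cy', 'world_from_camera']
```

View pics/top0.png

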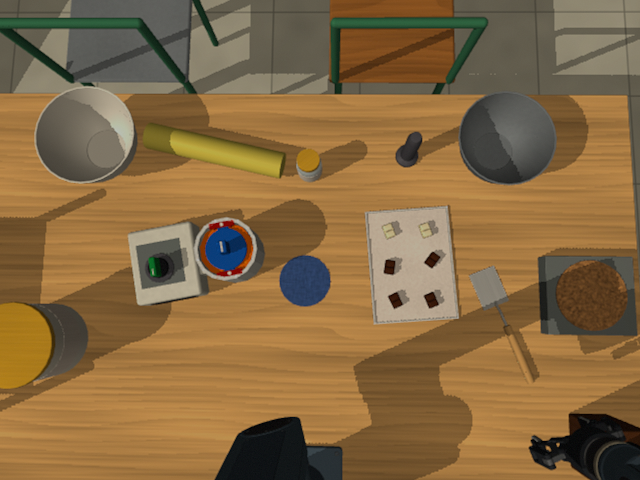

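View pics/scene0.png

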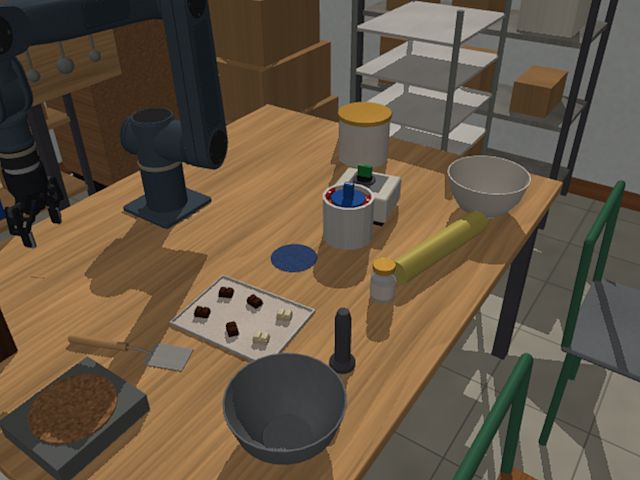

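The top view shows the mill with its drum at (227,248) and green key at (157,266). The mat is at (305,280) and the jar at (309,165). There are four dark blocks near (390,267), (432,260), (396,300) and (432,300), and two white ones near (389,230) and (425,229).

```bash
cat > h.py <<'E'
from cell import robot
import numpy as np, cv2
def cam(n):
    d=robot.get_image(n); d["f"]=240/np.tan(np.radians(d["fovy"]/2)); d["hsv"]=cv2.cvtColor(d["image"],cv2.COLOR_RGB2HSV); return d
def ray(d,uv):
    T=d["world_from_camera"]; v=T[:3,:3]@np.array([(uv[0]-d["cx"])/d["f"],(uv[1]-d["cy"])/d["f"],1.]); return T[:3,3],v/np.linalg.norm(v)
def plane(d,uv,z):
    o,v=ray(d,uv); return o+v*(z-o[2])/v[2]
def tri(d1,u1,d2,u2):
    o,v=ray(d1,u1);p,w=ray(d2,u2); s=np.linalg.lstsq(np.c_[v,-w],p-o,rcond=None)[0]; a=o+v*s[0];b=p+w*s[1]; return (a+b)/2,np.linalg.norm(a-b)
def proj(d,p):
    T=d["world_from_camera"]; c=T[:3,:3].T@(np.asarray(p)-T[:3,3]); return np.array([d["cx"]+d["f"]*c[0]/c[2],d["cy"]+d["f"]*c[1]/c[2]])
def blobs(m,amin=8):
    n,l,s,c=cv2.connectedComponentsWithStats(m.astype(np.uint8)); return [(s[i,4],c[i],l==i) for i in range(1,n) if s[i,4]>=amin]
def ori(d,mask,z):
    ys,xs=np.nonzero(mask); P=np.array([plane(d,(x,y),z)[:2] for x,y in zip(xs,ys)]); c=P.mean(0); (w,V)=np.linalg.eigh(np.cov((P-c).T)); 
    return c,np.degrees(np.arctan2(V[1,1],V[0,1])),np.sqrt(12*w)*1e3
def crop(d,x0,y0,x1,y1,k,name):
    cv2.imwrite("pics/"+name,cv2.resize(d["image"][y0:y1,x0:x1,::-1],None,fx=k,fy=k,interpolation=cv2.INTER_CUBIC))
def darks(d,box=None):
    V=d["hsv"][:,:,2]
    tm=np.zeros(V.shape,bool); out=[]
    for a,c,m in blobs(V<95,40):
        if a<400:
            p,an,wl=ori(d,m,.013)
            if box is None or (box[0]<p[0]<box[1] and box[2]<p[1]<box[3]): out.append((a,c.round(1),p.round(4),round(an,1),wl.round(1)))
    return out
E
python3 - <<'E'
from h import *
np.set_printoptions(precision=4,suppress=True)
t=cam("top");s=cam("scene")
crop(t,120,205,270,315,5,"mill_top.png"); crop(s,300,140,440,260,5,"mill_sc.png")
for nm,d in(("top",t),("scene",s)):
    H,S,V=[d["hsv"][:,:,i].astype(int) for i in range(3)]
    for cn,m in(("blue",(H>100)&(H<125)&(S>130)&(V>60)),("green",(H>50)&(H<75)&(S>150)),("red",((H<5)|(H>174))&(S>170)&(V>90)),("orange",(H>6)&(H<14)&(S>190)&(V>130)),("gold",(H>14)&(H<26)&(S>170)&(V>150))):
        for a,c,mm in blobs(m,12): 
            if a<4000 and c[0]<640: print(nm,cn,a,c.round(1),plane(d,c,.128)[:2])
for x in darks(t): print(x)
H,S,V=[t["hsv"][:,:,i].astype(int) for i in range(3)]
sub=(H>18)&(H<35)&(S>45)&(V>140)
for a,c,m in blobs(sub,30):
    if 365<c[0]<460 and 205<c[1]<320: print("white",a,c,ori(t,m,.013))
E
```

```text
top blue 1260 [225.7 248.6] [0.5389 0.1629]
top blue 1911 [304.5 280.3] [ 0.4717 -0.0103]
top green 18 [150.6  33.2] [1.038  0.3553]
top green 14 [414.5  27. ] [ 1.0528 -0.253 ]
top green 31 [43.5 55. ] [0.9847 0.6022]
top green 13 [337.9  58.9] [ 0.9756 -0.0784]
top green 16 [86.8 83.5] [0.9159 0.496 ]
top green 14 [335.2  87.8] [ 0.9068 -0.0729]
top green 192 [154.6 266.5] [0.4983 0.3172]
top red 51 [228.  223.3] [0.5949 0.1599]
top red 48 [213.8 225.7] [0.5892 0.1911]
top red 50 [235.9 271.1] [0.4899 0.139 ]
top red 40 [222.9 273.3] [0.485  0.1671]
top orange 41 [239.1 228. ] [0.5846 0.135 ]
top orange 26 [211.2 231.8] [0.5756 0.1963]
top orange 73 [246.4 258.9] [0.5167 0.1169]
top gold 1408 [226.4 155.9] [0.7472 0.1687]
top gold 387 [307.6 159.4] [ 0.7401 -0.013 ]
top gold 3581 [ 21.6 344.4] [0.3274 0.5969]
scene blue 527 [347.4 196.8] [0.5443 0.16  ]
scene blue 34 [  1.4 212.7] [-0.1595 -0.4032]
scene blue 921 [293.4 257.7] [ 0.586  -0.1383]
scene green 153 [364.4 170.9] [0.5082 0.3087]
scene red 29 [329.7 191.9] [0.4909 0.1553]
scene red 12 [365. 202.] [0.5969 0.1627]
scene gol
[... 1622 characters left out ...]
(-155.6), array([24.1, 33. ]))
(np.int32(147), array([431. , 299.5]), array([ 0.4345, -0.3038]), np.float64(-155.1), array([24.7, 33.1]))
(np.int32(91), array([172.5, 300.3]), array([0.4253, 0.3114]), np.float64(101.7), array([  5. , 111.3]))
(np.int32(125), array([498.4, 314.1]), array([ 0.4023, -0.4609]), np.float64(-149.9), array([29.3, 90.5]))
white 134 [387.9179 230.597 ] (array([ 0.5981, -0.2029]), np.float64(-157.90502236376142), array([23.7951, 34.0345]))
white 141 [424.844  229.9787] (array([ 0.6004, -0.2915]), np.float64(-161.5729449590143), array([24.7391, 34.3498]))
white 44 [419.1364 250.7273] (array([ 0.5501, -0.2773]), np.float64(137.74965901058366), array([14.2692, 26.6361]))
```

View pics/mill_top.png

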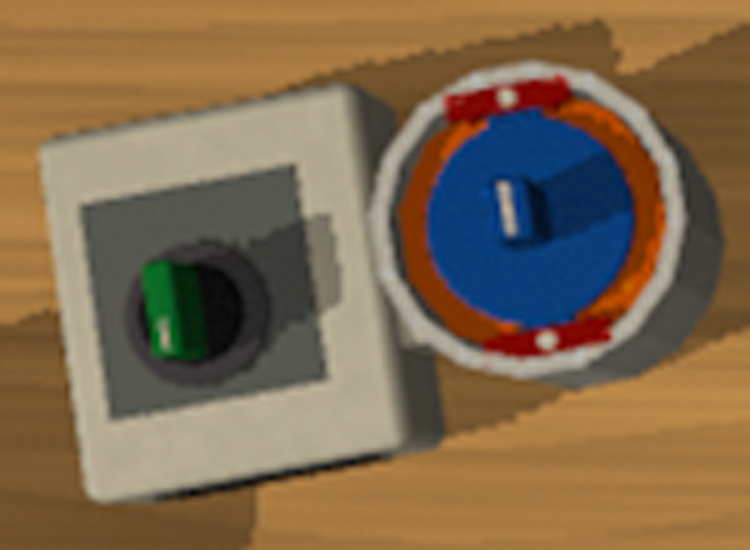

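View pics/mill_sc.png

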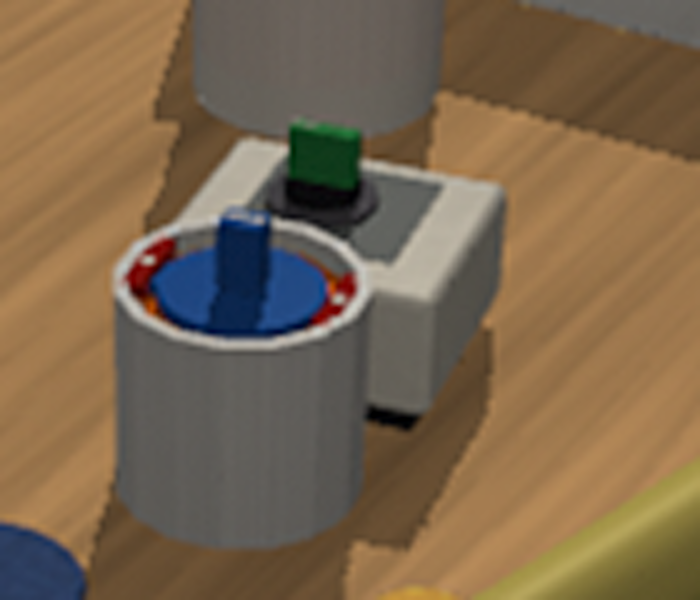

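The mill close-ups show both white tab dots, at about (221.6,224.4) and (229.4,273.0) in the top view and (329.4,191.6) and (367.2,199.4) in the scene view. The grip lies in line with the dots, so the cap is locked.

```bash
cat >> h.py <<'E'
def dots(t,s):
    H,S,V=[0,0,0]; out=[]
    for d,g in((t,[(221.6,224.4),(229.4,273.0)]),(s,[(367.2,199.4),(329.4,191.6)])):
        for u in g:
            x,y=np.round(u).astype(int); w=d["image"][y-2:y+3,x-2:x+3].astype(float)[:,:,1]; w=np.clip(w-np.percentile(w,40),0,None)
            yy,xx=np.mgrid[y-2:y+3,x-2:x+3]; out.append((np.array([(w*xx).sum()/w.sum(),(w*yy).sum()/w.sum()]),np.array(u)))
    return out
E
python3 - <<'E'
from h import *
np.set_printoptions(precision=4,suppress=True)
t=cam("top");s=cam("scene")
o=dots(t,s)
for a,b in o: print(a,b)
for k in(0,1):
    A,B,C,D=[x[k] for x in o]
    pa,pb=plane(t,A,.128),plane(t,B,.128); pc,pd=plane(s,C,.128),plane(s,D,.128)
    for p,q in((pa,pb),(pc,pd)): 
        e=p-q; print("ctr",(p+q)/2,"len",np.linalg.norm(e),"yaw",np.degrees(np.arctan2(e[1],e[0])))
    print(tri(t,A,s,C),tri(t,B,s,D))
H,S,V=[t["hsv"][:,:,i].astype(int) for i in range(3)]
m=(H>100)&(H<125)&(S>130)&(V>40)
for a,c,mm in blobs(m,300): 
  if a<4000: print(a,"mat",plane(t,c,.002),"cap",plane(t,c,.124))
# key top: bright green in top view at z .139
m=(H>50)&(H<75)&(S>150); c=[b for b in blobs(m,100)]
for a,cc,mm in c:
  if cc[1]>200: 
    for thr in(0,40,70,90): print("key",thr,ori(t,mm&(V>thr),.139) if (mm&(V>thr)).sum()>10 else None)
H,S,V=[s["hsv"][:,:,i].astype(int) for i in range(3)]
m=(H>100)&(H<125)&(S>130)&(V>40)
for a,c,mm in blobs(m,300): 
  if a<4000: print(a,"mat",plane(s,c,.002),"cap",plane(s,c,.124))
m=(H>50)&(H<75)&(S>150)
for a,c,mm in blobs(m,100):
  if a<1000: print("key scene",c,plane(s,c,.127))
# blocks scene
for a,c,mm in blobs((V<70),20):
  if a<400:
    p=plane(s,c,.012)
    if .35<p[0]<.65 and -.4<p[1]<-.1: print("blk",a,c,p)
print("jar top",plane(t,(307.6,159.4),.1),plane(s,(383.9,264.1),.096))
E
```

```text
[220.9212 223.8811] [221.6 224.4]
[228.9161 272.7061] [229.4 273. ]
[367.4565 199.4618] [367.2 199.4]
[328.4312 191.1526] [329.4 191.6]
ctr [0.5399 0.1647 0.128 ] len 0.10911275953922525 yaw 11.289613875113314
ctr [0.5408 0.1671 0.128 ] len 0.1116742038375357 yaw 10.62353690412795
(array([0.5946, 0.1765, 0.1277]), np.float64(0.002915909205111427)) (array([0.4868, 0.1542, 0.1294]), np.float64(0.001355577586731265))
ctr [0.539  0.1634 0.128 ] len 0.10851849049339729 yaw 11.102492095789387
ctr [0.5422 0.1668 0.128 ] len 0.10761040807799983 yaw 11.274045552807493
(array([0.5939, 0.1752, 0.1281]), np.float64(0.0040960469296139786)) (array([0.4876, 0.1547, 0.1276]), np.float64(0.0048274322957456385))
1282 mat [0.552  0.1902 0.002 ] cap [0.5394 0.1637 0.124 ]
1907 mat [ 0.4769 -0.003   0.002 ] cap [ 0.4719 -0.01    0.124 ]
key 0 (array([0.4977, 0.3132]), np.float64(-162.68803412314816), array([23.4237, 42.2443]))
key 40 (array([0.497 , 0.3175]), np.float64(-162.79672968583412), array([16.3261, 44.6031]))
key 70 (array([0.4993, 0.3198]), np.float64(-169.33730602744262), array([12.8896, 39.607 ]))
key 90 (array([0.5006, 0.3203]), np.float64(-168.59420560567506), array([10.3938, 37.519 ]))
549 mat [0.4342 0.3413 0.002 ] cap [0.5411 0.1662 0.124 ]
919 mat [ 0.4819 -0.0042  0.002 ] cap [ 0.5825 -0.134   0.124 ]
key scene [364.3856 170.9477] [0.5073 0.3103 0.127 ]
blk 132 [225.7121 292.3636] [ 0.4374 -0.2196  0.012 ]
blk 142 [254.1408 301.2817] [ 0.5157 -0.2064  0.012 ]
blk 147 [201.7755 312.0272] [ 0.4387 -0.3041  0.012 ]
blk 144 [231.6528 329.0833] [ 0.5344 -0.3081  0.012 ]
jar top [ 0.7481 -0.0114  0.1   ] [ 0.7498 -0.0067  0.096 ]
```

The mouth is at about (0.5405, 0.1653), with the mill at yaw 11.1°. The two views differ by about 3–5 mm, so I'm averaging them. Next is a small planner that prints shifts in tool axes.

```bash
cat > plan.py <<'E'
# prints call rows (closure, dx,dy,dz mm, turn rad) for a list of waypoints ((x,y,z),yaw,closure[,rows])
import numpy as np
from cell import robot
def plan(wps,rows_min=5):
    o=robot.get_obs(); p=o["tcp_pos"].copy(); y=o["tcp_rot"][2]; print("at",p.round(4),"yaw",round(y,1),"t",o["t"],"w",round(o["gripper_width"],4),"F",o["wrist_force"].round(1))
    for w in wps:
        q=np.array(w[0]); D=(w[1]-y+(0 if len(w)>4 else 0)); n=w[3] if len(w)>3 else 5*int(np.ceil(max(np.linalg.norm(q-p)/.024,abs(D)/4.6,5)/5))
        s=np.arange(1,n+1)/n; s=s*s*(3-2*s) if n>5 else s
        P=p+(q-p)*s[:,None]; Y=y+D*s; p0,y0=p,y
        print("->",w)
        for k in range(0,n,5):
            c,sn=np.cos(np.radians(y0)),np.sin(np.radians(y0)); out=[]
            for i in range(k,k+5):
                d=(P[i]-p0)*1000; r=-np.radians(Y[i]-y0)
                out.append("%g %d %d %d %.2f"%(w[2],round(c*d[0]+sn*d[1]),round(sn*d[0]-c*d[1]),round(-d[2]),r))
            print("; ".join(out)); p0,y0=P[k+4],Y[k+4]
        p,y=q,w[1]
E
python3 -c "
from plan import *
plan([((.5405,.1653,.28),191.1,-1)])"
```

```text
at [ 0.196  -0.4868  0.3035] yaw 21.9 t 0.3 w 0.0851 F [-0.6 -0.4  0.2]
-> ((0.5405, 0.1653, 0.28), 191.1, -1)
-1 1 -1 0 -0.01; -1 4 -3 0 -0.02; -1 9 -8 0 -0.05; -1 16 -13 1 -0.08; -1 24 -20 1 -0.13
-1 11 -7 0 -0.05; -1 24 -15 1 -0.11; -1 38 -24 1 -0.18; -1 53 -35 2 -0.25; -1 70 -45 3 -0.33
-1 21 -5 1 -0.09; -1 43 -11 1 -0.18; -1 66 -16 2 -0.27; -1 90 -22 3 -0.37; -1 115 -28 4 -0.47
-1 26 6 1 -0.11; -1 52 12 2 -0.21; -1 78 18 3 -0.32; -1 105 25 3 -0.43; -1 132 31 4 -0.54
-1 20 19 1 -0.11; -1 39 39 2 -0.22; -1 59 58 3 -0.33; -1 78 76 3 -0.44; -1 97 95 4 -0.54
-1 6 25 1 -0.10; -1 13 49 2 -0.20; -1 19 72 2 -0.30; -1 24 94 3 -0.39; -1 30 114 4 -0.47
-1 -4 20 1 -0.08; -1 -8 38 1 -0.15; -1 -12 54 2 -0.22; -1 -15 69 2 -0.28; -1 -18 82 3 -0.33
-1 -6 9 0 -0.04; -1 -10 17 1 -0.08; -1 -14 22 1 -0.11; -1 -16 26 1 -0.12; -1 -17 27 1 -0.13
```

jog_arm:
  series: "-1 1 -1 0 -0.01; -1 4 -3 0 -0.02; -1 9 -8 0 -0.05; -1 16 -13 1 -0.08; -1 24 -20 1 -0.13"

```text
t: 0.72
tcp_pos: [0.2112, -0.4586, 0.3023]
tcp_rot: [-179.9, -0.0, 29.6]
wrist_force: [0.8, 0.5, 0.5]
gripper_width: 0.0851
```

jog_arm:
  series: "-1 11 -7 0 -0.05; -1 24 -15 1 -0.11; -1 38 -24 1 -0.18; -1 53 -35 2 -0.25; -1 70 -45 3 -0.33"

```text
t: 1.13
tcp_pos: [0.2503, -0.3835, 0.2994]
tcp_rot: [-180.0, -0.0, 48.8]
wrist_force: [0.5, -0.3, 0.2]
gripper_width: 0.0855
```

jog_arm:
  series: "-1 21 -5 1 -0.09; -1 43 -11 1 -0.18; -1 66 -16 2 -0.27; -1 90 -22 3 -0.37; -1 115 -28 4 -0.47"

```text
t: 1.55
tcp_pos: [0.3054, -0.2768, 0.2956]
tcp_rot: [180.0, -0.1, 76.1]
wrist_force: [0.5, 0.3, 0.4]
gripper_width: 0.0856
```

jog_arm:
  series: "-1 26 6 1 -0.11; -1 52 12 2 -0.21; -1 78 18 3 -0.32; -1 105 25 3 -0.43; -1 132 31 4 -0.54"

```text
t: 1.97
tcp_pos: [0.3675, -0.1542, 0.292]
tcp_rot: [179.9, 0.0, 107.4]
wrist_force: [-0.3, -1.2, 0.2]
gripper_width: 0.0855
```

jog_arm:
  series: "-1 20 19 1 -0.11; -1 39 39 2 -0.22; -1 59 58 3 -0.33; -1 78 76 3 -0.44; -1 97 95 4 -0.54"

```text
t: 2.38
tcp_pos: [0.4291, -0.0311, 0.2884]
tcp_rot: [179.9, 0.1, 138.8]
wrist_force: [0.8, 0.8, -1.1]
gripper_width: 0.0852
```

jog_arm:
  series: "-1 6 25 1 -0.10; -1 13 49 2 -0.20; -1 19 72 2 -0.30; -1 24 94 3 -0.39; -1 30 114 4 -0.47"

```text
t: 2.8
tcp_pos: [0.4815, 0.0764, 0.2847]
tcp_rot: [179.9, 0.1, 166.2]
wrist_force: [-0.0, -1.1, 0.9]
gripper_width: 0.0858
```

jog_arm:
  series: "-1 -4 20 1 -0.08; -1 -8 38 1 -0.15; -1 -12 54 2 -0.22; -1 -15 69 2 -0.28; -1 -18 82 3 -0.33"

```text
t: 3.22
tcp_pos: [0.5183, 0.1535, 0.282]
tcp_rot: [180.0, 0.2, -174.6]
wrist_force: [0.4, -0.8, 0.4]
gripper_width: 0.0856
```

jog_arm:
  series: "-1 -6 9 0 -0.04; -1 -10 17 1 -0.08; -1 -14 22 1 -0.11; -1 -16 26 1 -0.12; -1 -17 27 1 -0.13"

```text
t: 3.63
tcp_pos: [0.5324, 0.1827, 0.281]
tcp_rot: [180.0, 0.2, -167.1]
wrist_force: [-0.3, -1.0, -0.5]
gripper_width: 0.0854
```

```bash
python3 -c "
from plan import *
plan([((.5405,.1653,.245),191.1,-1),((.5405,.1653,.206),191.1,-1),((.5405,.1653,.206),191.1,1)])
print(robot.get_obs()['q'].round(1))"
```

```text
at [0.5324 0.1827 0.281 ] yaw -167.1 t 3.6333 w 0.0854 F [-0.3 -1.  -0.5]
-> ((0.5405, 0.1653, 0.245), 191.1, -1)
-1 0 0 0 -0.00; -1 0 0 0 -0.01; -1 0 0 0 -0.03; -1 0 0 0 -0.05; -1 0 0 0 -0.07
-1 0 0 0 -0.03; -1 0 0 0 -0.07; -1 0 0 1 -0.10; -1 0 0 1 -0.15; -1 0 -1 1 -0.20
-1 0 0 0 -0.05; -1 0 0 1 -0.11; -1 0 -1 1 -0.17; -1 0 -1 1 -0.24; -1 0 -1 2 -0.31
-1 0 0 0 -0.07; -1 0 0 1 -0.15; -1 0 -1 1 -0.23; -1 0 -1 2 -0.31; -1 0 -1 2 -0.40
-1 0 0 1 -0.09; -1 0 0 1 -0.18; -1 1 -1 2 -0.28; -1 1 -1 2 -0.37; -1 1 -1 3 -0.47
-1 0 0 1 -0.10; -1 1 0 1 -0.21; -1 1 0 2 -0.31; -1 1 0 2 -0.42; -1 2 -1 3 -0.53
-1 0 0 1 -0.11; -1 1 0 1 -0.22; -1 1 0 2 -0.34; -1 1 0 3 -0.45; -1 2 0 3 -0.56
-1 0 0 1 -0.12; -1 1 0 1 -0.23; -1 1 1 2 -0.35; -1 1 1 3 -0.47; -1 1 1 3 -0.58
-1 0 0 1 -0.12; -1 0 1 1 -0.23; -1 0 1 2 -0.35; -1 0 1 3 -0.47; -1 0 2 3 -0.58
-1 0 0 1 -0.11; -1 0 1 1 -0.23; -1 0 1 2 -0.34; -1 0 1 3 -0.45; -1 -1 2 3 -0.56
-1 0 0 1 -0.11; -1 -1 0 1 -0.22; -1 -1 1 2 -0.32; -1 -1 1 2 -0.43; -1 -1 1 3 -0.53
-1 0 0 1 -0.10; -1 -1 0 1 -0.20; -1 -1 0 2 -0.29; -1 -1 0 2 -0.38; -1 -1 0 3 -0.47
-1 0 0 0 -0.09; -1 0 0 1 -0.17; -1 -1 0 1 -0.25; -1 -1 0 2 -0.33; -1 -1 0 2 -0.40
-1 0 0 0 -0.07; -1 0 0 1 -0.14; -1 0 0 1 -0.20; -1 -1 -1 1 -0.25; -1 -1 -1 2 -0.31
-1 0 0 0 -0.05; -1 0 0 1 -0.09; -1 0 0 1 -0.13; -1 0 0 1 -0.17; -1 0 -1 1 -0.20
-1 0 0 0 -0.02; -1 0 0 0 -0.04; -1 0 0 0 -0.06; -1 0 0 0 -0.07; -1 0 0 0 -0.07
-> ((0.5405, 0.1653, 0.206), 191.1, -1)
-1 0 0 8 -0.00; -1 0 0 16 -0.00; -1 0 0 23 -0.00; -1 0 0 31 -0.00; -1 0 0 39 -0.00
-> ((0.5405, 0.1653, 0.206), 191.1, 1)
1 0 0 0 -0.00; 1 0 0 0 -0.00; 1 0 0 0 -0.00; 1 0 0 0 -0.00; 1 0 0 0 -0.00
[12.1  8.   8.7 90.5  0.  -0.8]
```

```bash
sed -i 's/y=o\["tcp_rot"\]\[2\];/y=o["tcp_rot"][2]; y+=360*round((wps[0][1]-y)\/360);/' plan.py; python3 -c "
from plan import *
plan([((.5405,.1653,.235),191.1,-1)])"
```

```text
at [0.5324 0.1827 0.281 ] yaw 192.9 t 3.6333 w 0.0854 F [-0.3 -1.  -0.5]
-> ((0.5405, 0.1653, 0.235), 191.1, -1)
-1 -1 -4 9 0.01; -1 -2 -8 18 0.01; -1 -2 -11 28 0.02; -1 -3 -15 37 0.03; -1 -4 -19 46 0.03
```

jog_arm:
  series: "-1 -1 -5 10 0.01; -1 -2 -10 20 0.02; -1 -3 -15 32 0.03; -1 -4 -19 46 0.03; -1 -4 -19 46 0.03"

```text
t: 4.05
tcp_pos: [0.5391, 0.1632, 0.2301]
tcp_rot: [180.0, -0.3, -168.9]
wrist_force: [0.2, -0.8, -1.7]
gripper_width: 0.0855
```

jog_arm:
  series: "-1 0 0 0 0; -1 0 0 0 0; -1 0 0 0 0; -1 0 0 0 0; -1 0 0 0 0"

```text
t: 4.47
tcp_pos: [0.5395, 0.1634, 0.231]
tcp_rot: [180.0, -0.2, -168.9]
wrist_force: [0.4, -0.1, 0.6]
gripper_width: 0.0854
```

```bash
python3 - <<'E'
from h import *
from plan import plan
plan([((.5405,.1653,.206),191.1,-1)])
t=cam("top");s=cam("scene")
a=cv2.resize(t["image"][205:295,180:270,::-1],(400,400),interpolation=cv2.INTER_CUBIC); b=cv2.resize(s["image"][120:230,290:400,::-1],(400,400),interpolation=cv2.INTER_CUBIC)
cv2.imwrite("pics/pre.png",np.hstack([a,b]))
E
```

```text
at [0.5395 0.1634 0.231 ] yaw 191.1 t 4.4667 w 0.0854 F [ 0.4 -0.1  0.6]
-> ((0.5405, 0.1653, 0.206), 191.1, -1)
-1 0 0 5 -0.00; -1 -1 1 10 -0.00; -1 -1 1 15 -0.00; -1 -1 1 20 -0.00; -1 -1 2 25 -0.00
```

View pics/pre.png

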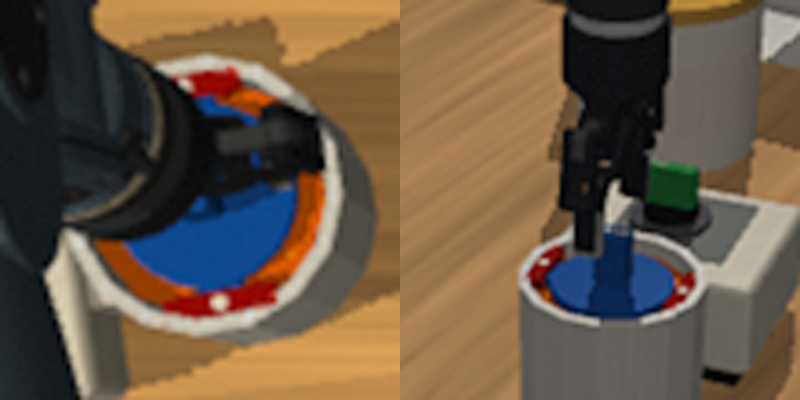

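The fingers straddle the grip. I'll descend and close.

jog_arm:
  series: "-1 0 0 5 0; -1 -1 1 10 0; -1 -1 1 16 0; -1 -1 2 25 0; -1 -1 2 25 0"

```text
t: 4.98
tcp_pos: [0.5386, 0.1655, 0.2028]
tcp_rot: [180.0, -0.4, -168.9]
wrist_force: [-0.2, -0.6, -0.7]
gripper_width: 0.0854
```

jog_arm:
  series: "-1 0 0 0 0; -1 0 0 0 0; 1 0 0 0 0; 1 0 0 0 0; 1 0 0 0 0"

```text
t: 5.4
tcp_pos: [0.5389, 0.1655, 0.2033]
tcp_rot: [180.0, -0.4, -168.9]
wrist_force: [-0.0, -0.0, -0.1]
gripper_width: 0.0514
```

jog_arm:
  series: "1 0 0 0 0; 1 0 0 0 0; 1 0 0 0 0; 1 0 0 0 0; 1 0 0 0 0"

```text
t: 5.82
tcp_pos: [0.5391, 0.1654, 0.2039]
tcp_rot: [-180.0, -0.4, -168.9]
wrist_force: [-0.5, -0.8, 3.0]
gripper_width: 0.0193
```

jog_arm:
  series: "1 0 0 0 0; 1 0 0 0 0; 1 0 0 0 0; 1 0 0 0 0; 1 0 0 0 0"

```text
t: 6.23
tcp_pos: [0.5391, 0.1654, 0.2038]
tcp_rot: [-180.0, -0.4, -168.9]
wrist_force: [0.2, 0.3, 1.0]
gripper_width: 0.0195
```

jog_arm:
  series: "1 0 0 2 0; 1 0 0 4 0; 1 0 0 6 0; 1 0 0 8 0; 1 0 0 9 0"

```text
t: 6.65
tcp_pos: [0.539, 0.1654, 0.1972]
tcp_rot: [-180.0, -0.3, -168.9]
wrist_force: [-3.1, -1.3, 12.1]
gripper_width: 0.0193
```

jog_arm:
  series: "1 0 0 0 0; 1 0 0 0 0; 1 0 0 0 0; 1 0 0 0 0; 1 0 0 0 0"

```text
t: 7.07
tcp_pos: [0.5389, 0.1654, 0.1994]
tcp_rot: [-180.0, -0.2, -168.9]
wrist_force: [-3.6, -1.1, 8.8]
gripper_width: 0.0191
```

jog_arm:
  series: "1 0 0 3 0; 1 0 0 6 0; 1 0 0 8 0; 1 0 0 8 0; 1 0 0 8 0"

```text
t: 7.48
tcp_pos: [0.5388, 0.1654, 0.1949]
tcp_rot: [-180.0, -0.1, -168.9]
wrist_force: [-4.2, -2.0, 13.2]
gripper_width: 0.0192
```

jog_arm:
  series: "1 0 0 4 -0.02; 1 0 0 4 -0.06; 1 0 0 4 -0.10; 1 0 0 4 -0.15; 1 0 0 4 -0.20"

```text
t: 7.9
tcp_pos: [0.5398, 0.1665, 0.195]
tcp_rot: [179.9, 0.3, -157.3]
wrist_force: [-2.2, 1.9, 13.9]
gripper_width: 0.0193
```

jog_arm:
  series: "1 0 0 4 -0.08; 1 0 0 4 -0.15; 1 0 0 4 -0.22; 1 0 0 4 -0.29; 1 0 0 4 -0.36"

```text
t: 8.32
tcp_pos: [0.5407, 0.166, 0.195]
tcp_rot: [-179.8, 0.4, -136.7]
wrist_force: [-3.0, -3.3, 13.8]
gripper_width: 0.0193
```

jog_arm:
  series: "1 0 0 4 -0.08; 1 0 0 4 -0.15; 1 0 0 4 -0.22; 1 0 0 4 -0.29; 1 0 0 4 -0.36"

```text
t: 8.73
tcp_pos: [0.5418, 0.1654, 0.195]
tcp_rot: [-179.3, 0.4, -116.0]
wrist_force: [-3.0, -3.2, 13.7]
gripper_width: 0.019
```

jog_arm:
  series: "1 0 0 4 -0.08; 1 0 0 4 -0.15; 1 0 0 4 -0.22; 1 0 0 4 -0.29; 1 0 0 4 -0.34"

```text
t: 9.15
tcp_pos: [0.5427, 0.1657, 0.1951]
tcp_rot: [-179.0, 0.3, -96.5]
wrist_force: [-3.1, 0.0, 13.8]
gripper_width: 0.0194
```

```bash
python3 - <<'E'
from h import *
o=robot.get_obs(); print(o["tcp_pos"],o["tcp_rot"],o["q"].round(1),o["wrist_force"])
t=cam("top");s=cam("scene")
a=cv2.resize(t["image"][205:295,180:270,::-1],(400,400),interpolation=cv2.INTER_CUBIC); b=cv2.resize(s["image"][140:230,310:400,::-1],(400,400),interpolation=cv2.INTER_CUBIC)
cv2.imwrite("pics/turned.png",np.hstack([a,b]))
E
```

```text
[0.54274265 0.16573663 0.19510037] [-179.0025189     0.26459182  -96.46087159] [ 10.2   8.3  -0.8  79.9  -0.  -73.3] [-3.07188804  0.01547627 13.80107324]
```

View pics/turned.png

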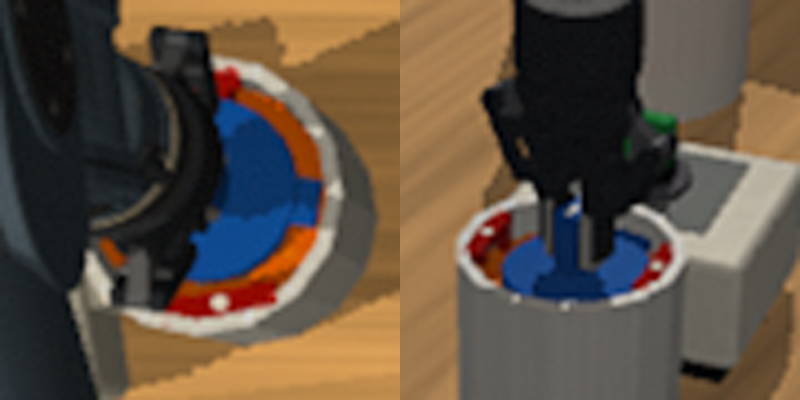

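The cap has turned about 72° and its lug, at (308,200) in the left view, is clear of the tabs. I'll lift it now.

jog_arm:
  series: "1 0 0 0 0; 1 0 0 -3 0; 1 0 0 -8 0; 1 0 0 -14 0; 1 0 0 -20 0"

```text
t: 9.67
tcp_pos: [0.5415, 0.1655, 0.2069]
tcp_rot: [-179.5, 0.1, -96.6]
wrist_force: [-1.3, -0.4, -1.1]
gripper_width: 0.019
```

jog_arm:
  series: "1 0 0 -6 0; 1 0 0 -13 0; 1 0 0 -20 0; 1 0 0 -28 0; 1 0 0 -36 0"

```text
t: 10.08
tcp_pos: [0.5414, 0.1655, 0.2447]
tcp_rot: [-179.4, 0.2, -96.6]
wrist_force: [-0.5, -0.1, -1.3]
gripper_width: 0.0194
```

jog_arm:
  series: "1 0 0 -6 0; 1 0 0 -12 0; 1 0 0 -16 0; 1 0 0 -18 0; 1 0 0 -18 0"

```text
t: 10.5
tcp_pos: [0.5415, 0.1656, 0.2635]
tcp_rot: [-179.3, 0.2, -96.5]
wrist_force: [0.8, -0.4, -2.5]
gripper_width: 0.0189
```

```bash
python3 -c "
from plan import *
plan([((.4795,-.0035,.26),263.5,1)])"
```

```text
at [0.5415 0.1656 0.2635] yaw 263.5 t 10.5 w 0.0189 F [ 0.8 -0.4 -2.5]
-> ((0.4795, -0.0035, 0.26), 263.5, 1)
1 5 1 0 -0.00; 1 18 4 0 -0.00; 1 38 9 1 -0.00; 1 62 15 1 -0.00; 1 88 21 2 -0.00
1 26 6 1 -0.00; 1 50 12 1 -0.00; 1 69 17 1 -0.00; 1 83 20 2 -0.00; 1 88 21 2 -0.00
```

jog_arm:
  series: "1 5 1 0 0; 1 18 4 0 0; 1 38 9 1 0; 1 62 15 1 0; 1 88 21 2 0"

```text
t: 10.92
tcp_pos: [0.5095, 0.0792, 0.2604]
tcp_rot: [-179.4, 0.2, -96.5]
wrist_force: [0.2, -1.1, -1.0]
gripper_width: 0.0191
```

jog_arm:
  series: "1 24 6 1 0; 1 46 12 1 0; 1 62 17 1 0; 1 74 20 2 0; 1 80 21 2 0"

```text
t: 11.33
tcp_pos: [0.4781, 0.0, 0.2573]
tcp_rot: [-179.5, 0.1, -96.6]
wrist_force: [-0.3, 0.2, -1.6]
gripper_width: 0.0191
```

jog_arm:
  series: "1 0 0 0 0; 1 0 0 0 0; 1 0 0 0 0; 1 0 0 0 0; 1 0 0 0 0"

```text
t: 11.75
tcp_pos: [0.4782, 0.0006, 0.2572]
tcp_rot: [-179.5, 0.1, -96.6]
wrist_force: [-0.2, 0.3, -2.0]
gripper_width: 0.0195
```

```bash
python3 -c "
from plan import *
plan([((.4795,-.0035,.25),263.5,1),((.4795,-.0035,.11),263.5,1,15),((.4795,-.0035,.092),263.5,1)])"
```

```text
at [0.4782 0.0006 0.2572] yaw 263.4 t 11.75 w 0.0195 F [-0.2  0.3 -2. ]
-> ((0.4795, -0.0035, 0.25), 263.5, 1)
1 1 0 1 -0.00; 1 2 -1 3 -0.00; 1 2 -1 4 -0.00; 1 3 -1 6 -0.00; 1 4 -2 7 -0.00
-> ((0.4795, -0.0035, 0.11), 263.5, 1, 15)
1 0 0 2 -0.00; 1 0 0 7 -0.00; 1 0 0 15 -0.00; 1 0 0 25 -0.00; 1 0 0 36 -0.00
1 0 0 13 -0.00; 1 0 0 27 -0.00; 1 0 0 41 -0.00; 1 0 0 54 -0.00; 1 0 0 67 -0.00
1 0 0 12 -0.00; 1 0 0 22 -0.00; 1 0 0 29 -0.00; 1 0 0 35 -0.00; 1 0 0 36 -0.00
-> ((0.4795, -0.0035, 0.092), 263.5, 1)
1 0 0 4 -0.00; 1 0 0 7 -0.00; 1 0 0 11 -0.00; 1 0 0 14 -0.00; 1 0 0 18 -0.00
```

jog_arm:
  series: "1 1 0 6 0; 1 2 -1 16 0; 1 3 -1 28 0; 1 4 -2 44 0; 1 4 -2 60 0"

```text
t: 12.17
tcp_pos: [0.4802, -0.0036, 0.1954]
tcp_rot: [-179.5, 0.1, -96.6]
wrist_force: [0.2, 0.0, -2.8]
gripper_width: 0.0196
```

jog_arm:
  series: "1 0 0 16 0; 1 0 0 32 0; 1 0 0 46 0; 1 0 0 58 0; 1 0 0 66 0"

```text
t: 12.58
tcp_pos: [0.4793, -0.0033, 0.1265]
tcp_rot: [-179.7, 0.1, -96.6]
wrist_force: [-0.3, -0.5, -2.5]
gripper_width: 0.0193
```

jog_arm:
  series: "1 0 0 6 0; 1 0 0 12 0; 1 0 0 17 0; 1 0 0 20 0; 1 0 0 20 0"

```text
t: 13.0
tcp_pos: [0.4793, -0.0033, 0.1061]
tcp_rot: [-179.7, 0.1, -96.6]
wrist_force: [-0.6, 0.4, -0.9]
gripper_width: 0.0195
```

jog_arm:
  series: "1 0 0 0 0; 1 0 0 0 0; 1 0 0 0 0; 1 0 0 0 0; 1 0 0 0 0"

```text
t: 13.42
tcp_pos: [0.4796, -0.0033, 0.1065]
tcp_rot: [-179.7, 0.1, -96.6]
wrist_force: [-0.3, -0.2, -1.2]
gripper_width: 0.0193
```

jog_arm:
  series: "1 0 0 3 0; 1 0 0 7 0; 1 0 0 10 0; 1 0 0 13 0; 1 0 0 13 0"

```text
t: 13.83
tcp_pos: [0.4789, -0.0032, 0.0923]
tcp_rot: [-179.8, 0.1, -96.6]
wrist_force: [0.8, 0.6, -2.9]
gripper_width: 0.0192
```

jog_arm:
  series: "1 0 0 0.5 0; 1 0 0 1 0; 1 0 0 1.5 0; 1 0 0 2 0; 1 0 0 2 0"

```text
t: 14.25
tcp_pos: [0.4788, -0.0031, 0.0908]
tcp_rot: [-179.8, 0.1, -96.6]
wrist_force: [-2.1, 0.7, 2.6]
gripper_width: 0.0194
```

jog_arm:
  series: "1 0 0 0.5 0; 1 0 0 1 0; 1 0 0 1.5 0; 1 0 0 2 0; 1 0 0 2 0"

```text
t: 14.67
tcp_pos: [0.4788, -0.0031, 0.0908]
tcp_rot: [-179.8, 0.1, -96.6]
wrist_force: [-5.5, 1.4, 11.1]
gripper_width: 0.019
```

jog_arm:
  series: "1 0 0 0 0; 1 0 0 0 0; 1 0 0 0 0; -0.5 0 0 0 0; -0.5 0 0 0 0"

```text
t: 15.08
tcp_pos: [0.479, -0.0032, 0.0906]
tcp_rot: [-179.8, 0.1, -96.6]
wrist_force: [0.4, -0.7, -0.2]
gripper_width: 0.0426
```

jog_arm:
  series: "-0.5 0 0 0 0; -0.5 0 0 0 0; -0.5 0 0 -6 0; -0.5 0 0 -20 0; -0.5 0 0 -40 0"

```text
t: 15.5
tcp_pos: [0.4773, -0.003, 0.1294]
tcp_rot: [179.9, 0.1, -96.6]
wrist_force: [0.5, -0.8, 0.1]
gripper_width: 0.0637
```

jog_arm:
  series: "-0.5 0 0 -20 0; -0.5 0 0 -44 0; -0.5 0 0 -68 0; -0.5 0 0 -90 0; -0.5 0 0 -100 0"

```text
t: 15.92
tcp_pos: [0.4787, -0.0034, 0.2334]
tcp_rot: [-179.7, 0.1, -96.6]
wrist_force: [0.1, 0.2, 0.7]
gripper_width: 0.0641
```

```bash
python3 - <<'E'
from h import *
from plan import plan
t=cam("top");s=cam("scene")
crop(t,250,195,470,335,3,"b1.png")
for x in darks(t,(.35,.66,-.42,-.1)): print(x)
V=s["hsv"][:,:,2]
for a,c,mm in blobs(V<70,20):
  if a<400:
    p=plane(s,c,.012)
    if .35<p[0]<.65 and -.4<p[1]<-.1: print("blk",a,c.round(1),p.round(4))
H,S,V=[t["hsv"][:,:,i].astype(int) for i in range(3)]
print(robot.get_obs()["q"].round(1))
E
```

```text
(np.int32(144), array([437.5, 250.4]), array([ 0.5513, -0.3211]), np.float64(138.7), array([24.1, 34. ]))
(np.int32(134), array([389.3, 266.7]), array([ 0.5112, -0.206 ]), np.float64(171.6), array([23. , 32.8]))
(np.int32(135), array([395.3, 299.9]), array([ 0.4326, -0.2196]), np.float64(-153.6), array([23.2, 32.2]))
(np.int32(145), array([431. , 299.5]), array([ 0.4345, -0.304 ]), np.float64(-156.9), array([24.4, 33. ]))
blk 132 [225.7 292.4] [ 0.4374 -0.2196  0.012 ]
blk 141 [254.2 301.3] [ 0.5159 -0.2064  0.012 ]
blk 145 [201.8 312.1] [ 0.439  -0.3043  0.012 ]
blk 151 [234.9 336.6] [ 0.5562 -0.3221  0.012 ]
[ -8.5  -4.6  -9.8  84.6   0.1 -91.9]
```

View pics/b1.png

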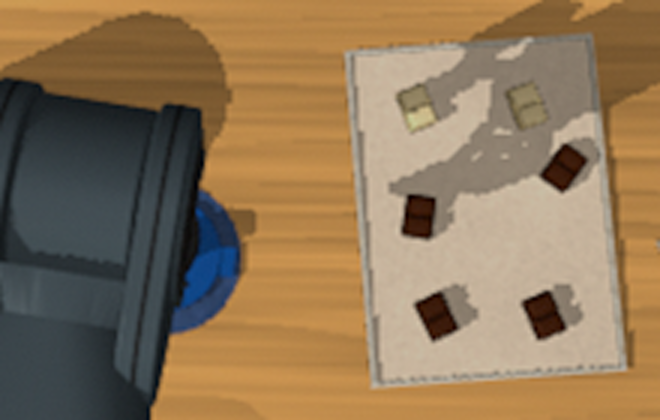

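The cap rests on the mat. One dark block has been knocked from (432,260) to (437,250), so its new pose is (0.554,-0.322). I'm going for block A now.

```bash
python3 -c "
from plan import *
plan([((.435,-.2196,.14),205,-.5,20),((.435,-.2196,.14),205,-.5)])"
```

```text
at [ 0.4788 -0.0034  0.2321] yaw 263.4 t 16.0167 w 0.0641 F [0.2 0.  0.3]
-> ((0.435, -0.2196, 0.14), 205, -0.5, 20)
-0.5 2 0 1 0.01; -0.5 6 1 3 0.03; -0.5 13 1 6 0.06; -0.5 23 2 10 0.11; -0.5 34 3 14 0.16
-0.5 13 -1 6 0.06; -0.5 28 -2 12 0.13; -0.5 43 -3 18 0.20; -0.5 59 -4 25 0.27; -0.5 76 -6 32 0.35
-0.5 15 -7 7 0.08; -0.5 30 -13 14 0.15; -0.5 44 -20 20 0.22; -0.5 57 -26 26 0.29; -0.5 69 -31 32 0.35
-0.5 8 -8 5 0.05; -0.5 15 -15 9 0.10; -0.5 20 -20 12 0.13; -0.5 23 -23 14 0.15; -0.5 25 -24 14 0.16
-> ((0.435, -0.2196, 0.14), 205, -0.5)
-0.5 0 0 0 -0.00; -0.5 0 0 0 -0.00; -0.5 0 0 0 -0.00; -0.5 0 0 0 -0.00; -0.5 0 0 0 -0.00
```

jog_arm:
  series: "-0.5 2 0 1 0.01; -0.5 6 1 3 0.03; -0.5 13 1 6 0.06; -0.5 23 2 10 0.11; -0.5 34 3 14 0.16"

```text
t: 16.43
tcp_pos: [0.471, -0.0373, 0.216]
tcp_rot: [-179.9, 0.1, -105.9]
wrist_force: [0.2, -0.4, -0.3]
gripper_width: 0.0637
```

jog_arm:
  series: "-0.5 13 -1 6 0.06; -0.5 28 -2 12 0.13; -0.5 43 -3 18 0.20; -0.5 59 -4 25 0.27; -0.5 76 -6 32 0.35"

```text
t: 16.85
tcp_pos: [0.4545, -0.1127, 0.1816]
tcp_rot: [179.8, 0.1, -126.3]
wrist_force: [-0.2, -1.1, 0.3]
gripper_width: 0.0642
```

jog_arm:
  series: "-0.5 15 -7 7 0.08; -0.5 30 -13 14 0.15; -0.5 44 -20 20 0.22; -0.5 57 -26 26 0.29; -0.5 69 -31 32 0.35"

```text
t: 17.27
tcp_pos: [0.437, -0.1875, 0.147]
tcp_rot: [179.7, -0.1, -146.7]
wrist_force: [-0.2, -1.2, 0.1]
gripper_width: 0.0642
```

jog_arm:
  series: "-0.5 5 -5 5 0.03; -0.5 10 -10 9 0.06; -0.5 14 -13 12 0.09; -0.5 16 -15 14 0.10; -0.5 16 -15 14 0.10"

```text
t: 17.68
tcp_pos: [0.4314, -0.2088, 0.1323]
tcp_rot: [179.6, -0.2, -152.5]
wrist_force: [-0.6, 0.1, -1.2]
gripper_width: 0.0643
```

```bash
python3 -c "
from plan import *
plan([((.435,-.2196,.1),205,-.5),((.435,-.2196,.078),205,-.5),((.435,-.2196,.22),205,1,15),((.5405,.1655,.235),205,1,25)])"
```

```text
at [ 0.4314 -0.2088  0.1323] yaw 207.5 t 17.6833 w 0.0643 F [-0.6  0.1 -1.2]
-> ((0.435, -0.2196, 0.1), 205, -0.5)
-0.5 0 -2 6 0.01; -0.5 1 -5 13 0.02; -0.5 1 -7 19 0.03; -0.5 1 -9 26 0.04; -0.5 2 -11 32 0.04
-> ((0.435, -0.2196, 0.078), 205, -0.5)
-0.5 0 0 4 -0.00; -0.5 0 0 9 -0.00; -0.5 0 0 13 -0.00; -0.5 0 0 18 -0.00; -0.5 0 0 22 -0.00
-> ((0.435, -0.2196, 0.22), 205, 1, 15)
1 0 0 -2 -0.00; 1 0 0 -7 -0.00; 1 0 0 -15 -0.00; 1 0 0 -25 -0.00; 1 0 0 -37 -0.00
1 0 0 -13 -0.00; 1 0 0 -27 -0.00; 1 0 0 -41 -0.00; 1 0 0 -55 -0.00; 1 0 0 -68 -0.00
1 0 0 -12 -0.00; 1 0 0 -22 -0.00; 1 0 0 -30 -0.00; 1 0 0 -35 -0.00; 1 0 0 -37 -0.00
-> ((0.5405, 0.1655, 0.235), 205, 1, 25)
1 -1 1 0 -0.00; 1 -5 6 0 -0.00; 1 -10 12 -1 -0.00; 1 -18 21 -1 -0.00; 1 -27 32 -2 -0.00
1 -11 13 -1 -0.00; 1 -23 27 -1 -0.00; 1 -36 42 -2 -0.00; 1 -49 58 -3 -0.00; 1 -64 75 -4 -0.00
1 -15 18 -1 -0.00; 1 -30 36 -2 -0.00; 1 -46 54 -3 -0.00; 1 -61 72 -4 -0.00; 1 -76 90 -4 -0.00
1 -15 17 -1 -0.00; 1 -29 34 -2 -0.00; 1 -42 49 -2 -0.00; 1 -53 63 -3 -0.00; 1 -64 75 -4 -0.00
1 -9 11 -1 -0.00; 1 -17 20 -1 -0.00; 1 -22 26 -1 -0.00; 1 -26 30 -1 -0.00; 1 -27 32 -2 -0.00
```

jog_arm:
  series: "-0.5 0 -3 6 0.01; -0.5 1 -6 13 0.02; -0.5 1 -8 19 0.03; -0.5 2 -11 26 0.04; -0.5 2 -11 30 0.04"

```text
t: 18.1
tcp_pos: [0.4343, -0.2194, 0.1009]
tcp_rot: [179.6, -0.2, -154.8]
wrist_force: [-0.8, -0.4, -1.0]
gripper_width: 0.0642
```

jog_arm:
  series: "-0.5 0 0 4 0; -0.5 0 0 9 0; -0.5 0 0 14 0; -0.5 0 0 18 0; -0.5 0 0 18 0"

```text
t: 18.52
tcp_pos: [0.4336, -0.2188, 0.0818]
tcp_rot: [179.5, -0.3, -154.8]
wrist_force: [-0.4, 0.6, 0.2]
gripper_width: 0.0641
```

jog_arm:
  series: "-0.5 0 0 0 0; -0.5 0 0 0 0; -0.5 0 0 0 0; -0.5 0 0 0 0; -0.5 0 0 0 0"

```text
t: 18.93
tcp_pos: [0.4338, -0.2189, 0.0821]
tcp_rot: [179.5, -0.2, -154.8]
wrist_force: [0.3, 1.0, 0.4]
gripper_width: 0.0638
```

jog_arm:
  series: "-0.5 0 0 2 0; -0.5 0 0 4 0; 1 0 0 4 0; 1 0 0 4 0; 1 0 0 4 0"

```text
t: 19.35
tcp_pos: [0.4336, -0.2188, 0.078]
tcp_rot: [179.5, -0.3, -154.8]
wrist_force: [-0.4, -0.6, -0.4]
gripper_width: 0.0284
```

jog_arm:
  series: "1 0 0 0 0; 1 0 0 0 0; 1 0 0 0 0; 1 0 0 0 0; 1 0 0 0 0"

```text
t: 19.77
tcp_pos: [0.4339, -0.219, 0.0783]
tcp_rot: [179.5, -0.2, -154.8]
wrist_force: [0.6, 0.4, 2.7]
gripper_width: 0.0225
```

jog_arm:
  series: "1 0 0 -4 0; 1 0 0 -12 0; 1 0 0 -24 0; 1 0 0 -38 0; 1 0 0 -54 0"

```text
t: 20.18
tcp_pos: [0.434, -0.2191, 0.1332]
tcp_rot: [179.5, -0.3, -154.8]
wrist_force: [0.8, 0.4, 0.0]
gripper_width: 0.0227
```

jog_arm:
  series: "1 0 0 -18 0; 1 0 0 -36 0; 1 0 0 -54 0; 1 0 0 -70 0; 1 0 0 -80 0"

```text
t: 20.6
tcp_pos: [0.4354, -0.2201, 0.2166]
tcp_rot: [179.7, -0.1, -154.8]
wrist_force: [1.3, -0.4, -0.9]
gripper_width: 0.0225
```

jog_arm:
  series: "1 -5 6 -2 0; 1 -12 14 -5 0; 1 -20 24 -8 0; 1 -30 36 -12 0; 1 -42 50 -15 0"

```text
t: 21.02
tcp_pos: [0.4517, -0.1556, 0.231]
tcp_rot: [179.6, -0.2, -154.8]
wrist_force: [0.3, -0.3, -0.1]
gripper_width: 0.0227
```

jog_arm:
  series: "1 -14 17 0 0; 1 -29 34 0 0; 1 -44 52 0 0; 1 -60 70 0 0; 1 -76 89 0 0"

```text
t: 21.43
tcp_pos: [0.482, -0.0405, 0.2302]
tcp_rot: [179.5, -0.3, -154.8]
wrist_force: [0.3, 0.7, -1.4]
gripper_width: 0.0223
```

jog_arm:
  series: "1 -16 19 0 0; 1 -32 38 0 0; 1 -48 57 0 0; 1 -62 74 0 0; 1 -74 88 0 0"

```text
t: 21.85
tcp_pos: [0.5106, 0.0734, 0.2294]
tcp_rot: [179.4, -0.4, -154.7]
wrist_force: [-0.5, 0.3, 0.6]
gripper_width: 0.0223
```

jog_arm:
  series: "1 -11 13 0 0; 1 -20 24 0 0; 1 -28 33 0 0; 1 -33 39 0 0; 1 -35 42 0 0"

```text
t: 22.27
tcp_pos: [0.5239, 0.1276, 0.2289]
tcp_rot: [179.4, -0.5, -154.6]
wrist_force: [-0.5, -0.2, -0.7]
gripper_width: 0.022
```

```bash
python3 -c "
from plan import *
plan([((.5405,.166,.23),205,1),((.5405,.166,.202),205,1)])"
```

```text
at [0.5239 0.1276 0.2289] yaw 205.4 t 22.2667 w 0.022 F [-0.5 -0.2 -0.7]
-> ((0.5405, 0.166, 0.23), 205, 1)
1 -6 6 0 0.00; 1 -13 11 0 0.00; 1 -19 17 -1 0.00; 1 -25 22 -1 0.01; 1 -31 28 -1 0.01
-> ((0.5405, 0.166, 0.202), 205, 1)
1 0 0 6 -0.00; 1 0 0 11 -0.00; 1 0 0 17 -0.00; 1 0 0 22 -0.00; 1 0 0 28 -0.00
```

jog_arm:
  series: "1 -8 7 0 0; 1 -16 14 0 0; 1 -24 21 0 0; 1 -31 28 0 0.01; 1 -31 28 0 0.01"

```text
t: 22.68
tcp_pos: [0.5407, 0.1678, 0.2289]
tcp_rot: [179.3, -0.4, -155.1]
wrist_force: [-0.1, -0.4, -0.3]
gripper_width: 0.0224
```

jog_arm:
  series: "1 0 0 7 0; 1 0 0 15 0; 1 0 0 22 0; 1 0 0 27 0; 1 0 0 27 0"

```text
t: 23.1
tcp_pos: [0.5391, 0.1674, 0.1995]
tcp_rot: [179.3, -0.6, -155.1]
wrist_force: [-0.8, -0.9, -0.7]
gripper_width: 0.0225
```

jog_arm:
  series: "1 0 0 0 0; 1 0 0 0 0; -0.2 0 0 0 0; -0.2 0 0 0 0; -0.2 0 0 0 0"

```text
t: 23.52
tcp_pos: [0.5394, 0.1675, 0.2]
tcp_rot: [179.3, -0.6, -155.1]
wrist_force: [-0.2, -0.4, -0.3]
gripper_width: 0.051
```

jog_arm:
  series: "-0.2 0 0 0 0; -0.2 0 0 0 0; -0.2 0 0 0 0; -0.2 0 0 -8 0; -0.2 0 0 -20 0"

```text
t: 23.93
tcp_pos: [0.5388, 0.1672, 0.2192]
tcp_rot: [179.2, -0.8, -155.1]
wrist_force: [-0.3, 0.5, 0.3]
gripper_width: 0.0515
```

jog_arm:
  series: "-0.5 0 0 -10 0; -0.5 0 0 -20 0; -0.5 0 0 -30 0; -0.5 0 0 -35 0; -0.5 0 0 -35 0"

```text
t: 24.35
tcp_pos: [0.5404, 0.1671, 0.2567]
tcp_rot: [179.3, -0.5, -155.1]
wrist_force: [0.1, 0.7, -0.3]
gripper_width: 0.0638
```

```bash
python3 -c "
from plan import *
from h import *
t=cam('top')
for x in darks(t,(.35,.66,-.42,-.1)): print(x)
plan([((.5136,-.2062,.14),171,-.5,25),((.5136,-.2062,.1),171,-.5),((.5136,-.2062,.078),171,-.5)])"
```

```text
(np.int32(137), array([437.7, 250.5]), array([ 0.5511, -0.3215]), np.float64(141.9), array([23. , 33.9]))
(np.int32(132), array([389.3, 266.6]), array([ 0.5113, -0.2059]), np.float64(172.1), array([22.8, 32.7]))
(np.int32(139), array([430.9, 299.5]), array([ 0.4344, -0.3036]), np.float64(-161.5), array([23.6, 32.6]))
at [0.54   0.1671 0.2555] yaw 204.9 t 24.4 w 0.0642 F [ 0.6 -1.3 -0.5]
-> ((0.5136, -0.2062, 0.14), 171, -0.5, 25)
-0.5 1 -2 1 0.00; -0.5 3 -6 2 0.01; -0.5 7 -13 5 0.02; -0.5 12 -22 8 0.04; -0.5 19 -34 12 0.06
-0.5 7 -14 5 0.02; -0.5 14 -30 10 0.05; -0.5 22 -47 16 0.08; -0.5 31 -65 22 0.11; -0.5 40 -84 29 0.15
-0.5 6 -21 7 0.03; -0.5 13 -42 14 0.07; -0.5 19 -64 21 0.11; -0.5 26 -85 27 0.14; -0.5 32 -106 34 0.18
-0.5 3 -21 7 0.03; -0.5 5 -41 13 0.07; -0.5 7 -60 19 0.10; -0.5 9 -77 24 0.12; -0.5 11 -92 29 0.15
-0.5 0 -13 4 0.02; -0.5 -1 -24 7 0.04; -0.5 -1 -32 10 0.05; -0.5 -1 -37 11 0.06; -0.5 -1 -39 12 0.06
-> ((0.5136, -0.2062, 0.1), 171, -0.5)
-0.5 0 0 8 -0.00; -0.5 0 0 16 -0.00; -0.5 0 0 24 -0.00; -0.5 0 0 32 -0.00; -0.5 0 0 40 -0.00
-> ((0.5136, -0.2062, 0.078), 171, -0.5)
-0.5 0 0 4 -0.00; -0.5 0 0 9 -0.00; -0.5 0 0 13 -0.00; -0.5 0 0 18 -0.00; -0.5 0 0 22 -0.00
```

jog_arm:
  series: "-0.5 1 -2 1 0; -0.5 3 -6 2 0.01; -0.5 7 -13 5 0.02; -0.5 12 -22 8 0.04; -0.5 19 -34 12 0.06"

```text
t: 24.82
tcp_pos: [0.5366, 0.1275, 0.2425]
tcp_rot: [179.3, -0.7, -158.6]
wrist_force: [-0.0, -0.2, 0.1]
gripper_width: 0.0638
```

jog_arm:
  series: "-0.5 7 -14 5 0.02; -0.5 14 -30 10 0.05; -0.5 22 -47 16 0.08; -0.5 31 -65 22 0.11; -0.5 40 -84 29 0.15"

```text
t: 25.23
tcp_pos: [0.5287, 0.0329, 0.2122]
tcp_rot: [179.4, -0.9, -167.4]
wrist_force: [-0.1, -0.3, 0.3]
gripper_width: 0.064
```

jog_arm:
  series: "-0.5 6 -21 7 0.03; -0.5 13 -42 14 0.07; -0.5 19 -64 21 0.11; -0.5 26 -85 27 0.14; -0.5 32 -106 34 0.18"

```text
t: 25.65
tcp_pos: [0.5188, -0.0796, 0.1767]
tcp_rot: [179.6, -1.0, -178.0]
wrist_force: [-0.1, 0.3, -0.4]
gripper_width: 0.0641
```

jog_arm:
  series: "-0.5 3 -21 7 0.03; -0.5 5 -41 13 0.07; -0.5 7 -60 19 0.10; -0.5 9 -77 24 0.12; -0.5 11 -92 29 0.15"

```text
t: 26.07
tcp_pos: [0.509, -0.174, 0.1462]
tcp_rot: [179.8, -1.1, 173.2]
wrist_force: [-0.4, 1.3, 0.1]
gripper_width: 0.0642
```

jog_arm:
  series: "-0.5 0 -12 4 0.02; -0.5 0 -22 7 0.04; -0.5 -1 -29 10 0.05; -0.5 -1 -32 11 0.05; -0.5 -1 -32 11 0.05"

```text
t: 26.48
tcp_pos: [0.5056, -0.2063, 0.1346]
tcp_rot: [179.8, -1.2, 170.3]
wrist_force: [0.7, 0.2, -0.0]
gripper_width: 0.0639
```

```bash
python3 -c "
from plan import *
plan([((.5136,-.2062,.082),171,-.5,10),((.5405,.166,.23),205,1)])"
```

```text
at [ 0.5056 -0.2063  0.1346] yaw 170.3 t 26.4833 w 0.0639 F [ 0.7  0.2 -0. ]
-> ((0.5136, -0.2062, 0.082), 171, -0.5, 10)
-0.5 0 0 1 -0.00; -0.5 -1 0 5 -0.00; -0.5 -2 0 11 -0.00; -0.5 -3 1 19 -0.00; -0.5 -4 1 26 -0.01
-0.5 -1 0 8 -0.00; -0.5 -2 0 15 -0.00; -0.5 -3 1 21 -0.00; -0.5 -4 1 25 -0.01; -0.5 -4 1 26 -0.01
-> ((0.5405, 0.166, 0.23), 205, 1)
1 0 3 -1 -0.00; 1 1 10 -4 -0.02; 1 2 23 -9 -0.04; 1 3 39 -15 -0.06; 1 5 58 -23 -0.09
1 0 22 -9 -0.04; 1 0 47 -19 -0.07; 1 -1 73 -29 -0.12; 1 -1 100 -40 -0.16; 1 -1 128 -51 -0.20
1 -6 27 -11 -0.04; 1 -12 54 -22 -0.09; 1 -17 80 -32 -0.13; 1 -22 104 -42 -0.17; 1 -27 125 -51 -0.20
1 -8 18 -8 -0.03; 1 -14 33 -14 -0.06; 1 -19 44 -19 -0.08; 1 -22 51 -22 -0.09; 1 -24 53 -23 -0.09
```

jog_arm:
  series: "-0.5 -2 0 4 0; -0.5 -4 0 10 0; -0.5 -6 0 17 0; -0.5 -8 0 24 -0.01; -0.5 -8 0 31 -0.01"

```text
t: 26.9
tcp_pos: [0.5132, -0.207, 0.1025]
tcp_rot: [179.8, -1.2, 171.0]
wrist_force: [0.2, -0.1, 0.4]
gripper_width: 0.0638
```

jog_arm:
  series: "-0.5 0 0 6 0; -0.5 0 0 11 0; -0.5 0 0 15 0; -0.5 0 0 17 0; -0.5 0 0 17 0"

```text
t: 27.32
tcp_pos: [0.5124, -0.2066, 0.0848]
tcp_rot: [179.8, -1.3, 170.9]
wrist_force: [-1.1, 0.8, 0.2]
gripper_width: 0.0642
```

jog_arm:
  series: "-0.5 0 0 0 0; -0.5 0 0 0 0; -0.5 0 0 0 0; -0.5 0 0 0 0; -0.5 0 0 0 0"

```text
t: 27.73
tcp_pos: [0.5126, -0.2068, 0.0851]
tcp_rot: [179.8, -1.2, 170.9]
wrist_force: [0.1, -0.1, 0.4]
gripper_width: 0.0639
```

jog_arm:
  series: "-0.5 0 0 3 0; -0.5 0 0 7 0; 1 0 0 7 0; 1 0 0 7 0; 1 0 0 7 0"

```text
t: 28.15
tcp_pos: [0.5123, -0.2066, 0.0779]
tcp_rot: [179.8, -1.2, 170.9]
wrist_force: [0.5, -0.0, 0.4]
gripper_width: 0.0283
```

jog_arm:
  series: "1 0 0 0 0; 1 0 0 0 0; 1 0 0 0 0; 1 0 0 0 0; 1 0 0 0 0"

```text
t: 28.57
tcp_pos: [0.5126, -0.2068, 0.0782]
tcp_rot: [179.8, -1.2, 170.9]
wrist_force: [0.5, -0.7, 0.9]
gripper_width: 0.0226
```

jog_arm:
  series: "1 0 0 -4 0; 1 0 0 -12 0; 1 0 0 -24 0; 1 0 0 -38 0; 1 0 0 -54 0"

```text
t: 28.98
tcp_pos: [0.5134, -0.207, 0.1332]
tcp_rot: [179.8, -1.2, 170.9]
wrist_force: [-0.4, 0.6, 0.0]
gripper_width: 0.0224
```

jog_arm:
  series: "1 0 0 -18 0; 1 0 0 -36 0; 1 0 0 -54 0; 1 0 0 -72 0; 1 0 0 -86 0"

```text
t: 29.4
tcp_pos: [0.5157, -0.2079, 0.2223]
tcp_rot: [179.8, -1.1, 170.9]
wrist_force: [0.3, -0.9, -0.1]
gripper_width: 0.0225
```

jog_arm:
  series: "1 0 5 -3 0; 1 1 13 -6 -0.02; 1 2 25 -9 -0.04; 1 3 40 -12 -0.06; 1 5 58 -14 -0.09"

```text
t: 29.82
tcp_pos: [0.5197, -0.1485, 0.2357]
tcp_rot: [179.7, -1.2, 176.2]
wrist_force: [-0.3, -0.1, -0.6]
gripper_width: 0.0225
```

jog_arm:
  series: "1 0 22 -1 -0.04; 1 0 47 -2 -0.07; 1 -1 73 -3 -0.12; 1 -1 100 -4 -0.16; 1 -1 128 -5 -0.20"

```text
t: 30.23
tcp_pos: [0.5282, -0.0185, 0.2402]
tcp_rot: [179.4, -1.2, -172.1]
wrist_force: [0.2, -0.2, 0.6]
gripper_width: 0.0224
```

jog_arm:
  series: "1 -6 27 0 -0.04; 1 -12 54 0 -0.09; 1 -17 80 0 -0.13; 1 -22 104 0 -0.17; 1 -27 125 0 -0.20"

```text
t: 30.65
tcp_pos: [0.5363, 0.1118, 0.2397]
tcp_rot: [179.1, -1.2, -160.4]
wrist_force: [0.2, -0.7, 0.0]
gripper_width: 0.0226
```

jog_arm:
  series: "1 -8 17 0 -0.03; 1 -14 32 0 -0.06; 1 -19 43 0 -0.08; 1 -22 50 0 -0.09; 1 -22 50 0 -0.09"

```text
t: 31.07
tcp_pos: [0.5396, 0.168, 0.2393]
tcp_rot: [178.9, -1.2, -155.1]
wrist_force: [0.7, -0.2, -0.8]
gripper_width: 0.0226
```

```bash
python3 -c "
from plan import *
plan([((.5405,.166,.23),205,1),((.5405,.166,.202),205,1)])"
```

```text
at [0.5396 0.168  0.2393] yaw 204.9 t 31.0667 w 0.0226 F [ 0.7 -0.2 -0.8]
-> ((0.5405, 0.166, 0.23), 205, 1)
1 0 0 2 -0.00; 1 0 -1 4 -0.00; 1 0 -1 6 -0.00; 1 0 -2 7 -0.00; 1 0 -2 9 -0.00
-> ((0.5405, 0.166, 0.202), 205, 1)
1 0 0 6 -0.00; 1 0 0 11 -0.00; 1 0 0 17 -0.00; 1 0 0 22 -0.00; 1 0 0 28 -0.00
```

jog_arm:
  series: "1 0 -1 10 0; 1 0 -2 19 0; 1 0 -2 28 0; 1 0 -2 36 0; 1 0 -2 36 0"

```text
t: 31.48
tcp_pos: [0.538, 0.1655, 0.2]
tcp_rot: [178.9, -1.5, -155.2]
wrist_force: [-0.1, -0.5, -0.8]
gripper_width: 0.0225
```

jog_arm:
  series: "1 0 0 0 0; 1 0 0 0 0; -0.2 0 0 0 0; -0.2 0 0 0 0; -0.2 0 0 0 0"

```text
t: 31.9
tcp_pos: [0.5384, 0.1655, 0.2007]
tcp_rot: [178.9, -1.4, -155.2]
wrist_force: [0.6, -0.3, -1.2]
gripper_width: 0.0512
```

jog_arm:
  series: "-0.2 0 0 0 0; -0.2 0 0 0 0; -0.2 0 0 0 0; -0.2 0 0 -8 0; -0.2 0 0 -24 0"

```text
t: 32.32
tcp_pos: [0.5378, 0.1652, 0.2229]
tcp_rot: [178.8, -1.7, -155.1]
wrist_force: [-0.8, 0.1, -1.1]
gripper_width: 0.0513
```

jog_arm:
  series: "-0.5 0 0 -4 0; -0.5 0 0 -10 0; -0.5 0 0 -18 0; -0.5 0 0 -30 0; -0.5 0 0 -50 0"

```text
t: 32.73
tcp_pos: [0.5386, 0.1647, 0.2716]
tcp_rot: [178.7, -1.9, -155.1]
wrist_force: [0.7, 0.8, 0.6]
gripper_width: 0.0641
```

```bash
python3 -c "
from plan import *
from h import *
t=cam('top')
for x in darks(t,(.35,.66,-.42,-.1)): print(x)
plan([((.4367,-.3041,.14),203,-.5,25)])"
```

```text
(np.int32(137), array([437.7, 250.5]), array([ 0.5511, -0.3215]), np.float64(141.9), array([23. , 33.9]))
(np.int32(140), array([430.9, 299.5]), array([ 0.4344, -0.3037]), np.float64(-161.2), array([23.8, 32.5]))
at [0.5406 0.1649 0.2776] yaw 204.8 t 32.7833 w 0.0638 F [ 1.6 -0.5  3.4]
-> ((0.4367, -0.3041, 0.14), 203, -0.5, 25)
-0.5 1 -2 1 0.00; -0.5 5 -7 3 0.00; -0.5 12 -15 5 0.00; -0.5 20 -26 9 0.00; -0.5 30 -40 14 0.00
-0.5 12 -16 6 0.00; -0.5 25 -33 12 0.00; -0.5 40 -53 19 0.00; -0.5 56 -73 26 0.01; -0.5 72 -95 34 0.01
-0.5 17 -23 8 0.00; -0.5 34 -45 16 0.00; -0.5 51 -69 24 0.01; -0.5 68 -92 33 0.01; -0.5 85 -114 41 0.01
-0.5 16 -22 8 0.00; -0.5 31 -43 15 0.00; -0.5 46 -62 22 0.01; -0.5 59 -80 28 0.01; -0.5 70 -96 34 0.01
-0.5 10 -14 5 0.00; -0.5 18 -25 9 0.00; -0.5 24 -33 12 0.00; -0.5 28 -39 14 0.00; -0.5 29 -41 14 0.00
```

jog_arm:
  series: "-0.5 0 0 -10 0; -0.5 0 0 -20 0; -0.5 0 0 -20 0; -0.5 0 0 -20 0; -0.5 0 0 15 0"

```text
t: 33.2
tcp_pos: [0.5435, 0.1656, 0.2696]
tcp_rot: [179.1, -0.6, -155.2]
wrist_force: [1.8, -0.0, 1.8]
gripper_width: 0.0641
```

jog_arm:
  series: "-0.5 0 0 -20 0; -0.5 0 0 -20 0; -0.5 0 0 -20 0; -0.5 0 0 -20 0; -0.5 0 0 15 0"

```text
t: 33.62
tcp_pos: [0.5503, 0.1669, 0.2678]
tcp_rot: [179.5, 0.8, -155.2]
wrist_force: [1.8, -0.2, 1.5]
gripper_width: 0.064
```

jog_arm:
  series: "-0.5 0 0 0 0; -0.5 0 0 0 0; -0.5 0 0 0 0; -0.5 0 0 0 0; -0.5 0 0 0 0"

```text
t: 34.03
tcp_pos: [0.5538, 0.1675, 0.2742]
tcp_rot: [179.7, 1.5, -155.2]
wrist_force: [-0.1, -0.4, 0.2]
gripper_width: 0.0639
```

I found a way to trim tool tilt: a sharp downward start at the end of a call swings it back. On to block C.

```bash
python3 -c "
from plan import *
plan([((.4367,-.3041,.14),201,-.5,25)])"
```

```text
at [0.5538 0.1675 0.2742] yaw 204.8 t 34.0333 w 0.0639 F [-0.1 -0.4  0.2]
-> ((0.4367, -0.3041, 0.14), 201, -0.5, 25)
-0.5 1 -2 1 0.00; -0.5 6 -7 2 0.00; -0.5 12 -15 5 0.00; -0.5 21 -26 9 0.00; -0.5 32 -39 14 0.01
-0.5 12 -16 6 0.00; -0.5 26 -33 12 0.01; -0.5 42 -52 18 0.01; -0.5 58 -73 26 0.01; -0.5 75 -94 33 0.02
-0.5 17 -23 8 0.00; -0.5 35 -46 16 0.01; -0.5 53 -69 24 0.01; -0.5 70 -92 32 0.02; -0.5 87 -114 40 0.02
-0.5 16 -22 8 0.00; -0.5 32 -43 15 0.01; -0.5 46 -63 22 0.01; -0.5 59 -81 28 0.01; -0.5 71 -97 33 0.02
-0.5 10 -14 5 0.00; -0.5 18 -25 9 0.00; -0.5 24 -34 12 0.01; -0.5 28 -39 13 0.01; -0.5 29 -41 14 0.01
```

jog_arm:
  series: "-0.5 1 -2 1 0; -0.5 6 -7 2 0; -0.5 12 -15 5 0; -0.5 21 -26 9 0; -0.5 32 -39 14 0.01"

```text
t: 34.45
tcp_pos: [0.5414, 0.1181, 0.2593]
tcp_rot: [179.7, 1.5, -155.7]
wrist_force: [0.3, 0.4, -0.5]
gripper_width: 0.0641
```

jog_arm:
  series: "-0.5 12 -16 6 0; -0.5 26 -33 12 0.01; -0.5 42 -52 18 0.01; -0.5 58 -73 26 0.01; -0.5 75 -94 33 0.02"

```text
t: 34.87
tcp_pos: [0.5116, 0.0004, 0.2231]
tcp_rot: [179.6, 1.5, -156.9]
wrist_force: [-0.4, 0.8, -0.2]
gripper_width: 0.0641
```

jog_arm:
  series: "-0.5 17 -23 8 0; -0.5 35 -46 16 0.01; -0.5 53 -69 24 0.01; -0.5 70 -92 32 0.02; -0.5 87 -114 40 0.02"

```text
t: 35.28
tcp_pos: [0.476, -0.1399, 0.1795]
tcp_rot: [179.6, 1.5, -158.1]
wrist_force: [-0.2, -0.2, 0.2]
gripper_width: 0.0639
```

jog_arm:
  series: "-0.5 16 -22 8 0; -0.5 32 -43 15 0.01; -0.5 46 -63 22 0.01; -0.5 59 -81 28 0.01; -0.5 71 -97 33 0.02"

```text
t: 35.7
tcp_pos: [0.4455, -0.2577, 0.1432]
tcp_rot: [179.6, 1.4, -159.3]
wrist_force: [1.3, -0.6, 0.3]
gripper_width: 0.064
```

jog_arm:
  series: "-0.5 9 -13 5 0; -0.5 16 -22 8 0; -0.5 21 -29 9 0.01; -0.5 23 -33 10 0.01; -0.5 23 -33 10 0.01"

```text
t: 36.12
tcp_pos: [0.4357, -0.2971, 0.1324]
tcp_rot: [179.6, 1.4, -160.0]
wrist_force: [0.8, -0.3, -0.5]
gripper_width: 0.0641
```

```bash
python3 -c "
from plan import *
plan([((.4367,-.3041,.088),201,-.5,10)])"
```

```text
at [ 0.4357 -0.2971  0.1324] yaw 200.0 t 36.1167 w 0.0641 F [ 0.8 -0.3 -0.5]
-> ((0.4367, -0.3041, 0.088), 201, -0.5, 10)
-0.5 0 0 1 -0.00; -0.5 0 -1 5 -0.00; -0.5 0 -1 10 -0.00; -0.5 0 -2 16 -0.01; -0.5 1 -3 22 -0.01
-0.5 0 -1 7 -0.00; -0.5 0 -2 13 -0.00; -0.5 1 -3 18 -0.01; -0.5 1 -3 21 -0.01; -0.5 1 -3 22 -0.01
```

jog_arm:
  series: "-0.5 0 -1 4 0; -0.5 0 -3 10 0; -0.5 1 -5 17 -0.01; -0.5 1 -6 24 -0.01; -0.5 1 -6 30 -0.01"

```text
t: 36.53
tcp_pos: [0.4373, -0.3021, 0.1011]
tcp_rot: [179.5, 1.4, -159.4]
wrist_force: [-0.2, -0.1, 0.1]
gripper_width: 0.0641
```

jog_arm:
  series: "-0.5 0 0 6 0; -0.5 0 0 11 0; -0.5 0 0 15 0; -0.5 0 0 17 0; -0.5 0 0 17 0"

```text
t: 36.95
tcp_pos: [0.4374, -0.3015, 0.0834]
tcp_rot: [179.5, 1.4, -159.3]
wrist_force: [0.7, 0.6, 0.4]
gripper_width: 0.0643
```

jog_arm:
  series: "-0.5 0 0 0 0; -0.5 0 0 0 0; -0.5 0 0 0 0; -0.5 0 0 0 0; -0.5 0 0 0 0"

```text
t: 37.37
tcp_pos: [0.4376, -0.3017, 0.0837]
tcp_rot: [179.5, 1.4, -159.4]
wrist_force: [0.8, 0.7, 0.6]
gripper_width: 0.0641
```

jog_arm:
  series: "-0.5 0 0 3 0; -0.5 0 0 6 0; 1 0 0 6 0; 1 0 0 6 0; 1 0 0 6 0"

```text
t: 37.78
tcp_pos: [0.4376, -0.3015, 0.0775]
tcp_rot: [179.5, 1.4, -159.4]
wrist_force: [0.3, -0.7, 0.1]
gripper_width: 0.0282
```

jog_arm:
  series: "1 0 0 0 0; 1 0 0 0 0; 1 0 0 0 0; 1 0 0 0 0; 1 0 0 0 0"

```text
t: 38.2
tcp_pos: [0.4378, -0.3017, 0.0779]
tcp_rot: [179.5, 1.4, -159.4]
wrist_force: [0.2, 0.7, 1.2]
gripper_width: 0.0225
```

jog_arm:
  series: "1 0 0 -4 0; 1 0 0 -12 0; 1 0 0 -24 0; 1 0 0 -38 0; 1 0 0 -54 0"

```text
t: 38.62
tcp_pos: [0.4364, -0.3023, 0.1328]
tcp_rot: [179.5, 1.4, -159.4]
wrist_force: [0.4, 0.0, -0.4]
gripper_width: 0.0226
```

jog_arm:
  series: "1 0 0 -18 0; 1 0 0 -36 0; 1 0 0 -54 0; 1 0 0 -72 0; 1 0 0 -86 0"

```text
t: 39.03
tcp_pos: [0.4351, -0.3042, 0.2219]
tcp_rot: [179.6, 1.5, -159.3]
wrist_force: [0.6, -0.3, -0.0]
gripper_width: 0.0227
```

jog_arm:
  series: "1 -1 2 -3 0; 1 -5 8 -6 0; 1 -11 17 -9 0; 1 -18 28 -12 0; 1 -27 42 -13 0"

```text
t: 39.45
tcp_pos: [0.445, -0.2542, 0.2353]
tcp_rot: [179.6, 1.4, -159.4]
wrist_force: [0.4, 0.3, -0.3]
gripper_width: 0.0223
```

jog_arm:
  series: "1 -11 17 0 0; 1 -22 35 0 0; 1 -36 56 0 0; 1 -50 77 0 0; 1 -65 100 0 0"

```text
t: 39.87
tcp_pos: [0.47, -0.1352, 0.2366]
tcp_rot: [179.5, 1.3, -159.4]
wrist_force: [-0.1, 0.4, -0.6]
gripper_width: 0.0224
```

jog_arm:
  series: "1 -15 24 0 0; 1 -31 48 0 0; 1 -46 72 0 0; 1 -62 96 0 0; 1 -77 119 0 0"

```text
t: 40.28
tcp_pos: [0.4991, 0.0062, 0.2386]
tcp_rot: [179.4, 1.2, -159.3]
wrist_force: [0.5, -0.3, 1.1]
gripper_width: 0.0224
```

jog_arm:
  series: "1 -15 23 0 0; 1 -29 45 0 0; 1 -42 65 0 0; 1 -54 84 0 0; 1 -65 100 0 0"

```text
t: 40.7
tcp_pos: [0.523, 0.1257, 0.24]
tcp_rot: [179.3, 1.1, -159.1]
wrist_force: [0.3, -0.6, -0.5]
gripper_width: 0.0224
```

jog_arm:
  series: "1 -8 13 0 0; 1 -15 23 0 0; 1 -20 31 0 0; 1 -22 34 0 0; 1 -22 34 0 0"

```text
t: 41.12
tcp_pos: [0.5312, 0.1659, 0.2405]
tcp_rot: [179.3, 1.1, -159.1]
wrist_force: [0.6, 0.4, -0.0]
gripper_width: 0.0221
```

```bash
python3 -c "
from plan import *
plan([((.5405,.166,.202),200.6,1)])"
```

```text
at [0.5312 0.1659 0.2405] yaw 200.9 t 41.1167 w 0.0221 F [ 0.6  0.4 -0. ]
-> ((0.5405, 0.166, 0.202), 200.6, 1)
1 -2 -1 8 0.00; 1 -3 -1 15 0.00; 1 -5 -2 23 0.00; 1 -7 -3 31 0.00; 1 -9 -3 39 0.01
```

Drop it, then prepare the approach to D, where the jaws need a narrow opening next to the white block.

jog_arm:
  series: "1 -3 -1 8 0; 1 -6 -2 16 0; 1 -8 -3 25 0; 1 -8 -3 33 0; 1 -8 -3 38 0"

```text
t: 41.53
tcp_pos: [0.5396, 0.1659, 0.2003]
tcp_rot: [179.3, 0.9, -159.1]
wrist_force: [-0.4, -0.4, 0.3]
gripper_width: 0.0227
```

jog_arm:
  series: "1 0 0 0 0; 1 0 0 0 0; -0.2 0 0 0 0; -0.2 0 0 0 0; -0.2 0 0 0 0"

```text
t: 41.95
tcp_pos: [0.54, 0.166, 0.2011]
tcp_rot: [179.3, 1.0, -159.1]
wrist_force: [0.2, 0.4, 0.1]
gripper_width: 0.0512
```

jog_arm:
  series: "-0.2 0 0 0 0; -0.2 0 0 0 0; -0.2 0 0 -5 0; -0.2 0 0 -15 0; -0.2 0 0 -30 0"

```text
t: 42.37
tcp_pos: [0.5388, 0.1654, 0.2306]
tcp_rot: [179.2, 0.8, -159.1]
wrist_force: [-0.2, -0.2, -0.2]
gripper_width: 0.0514
```

jog_arm:
  series: "-0.2 0 0 -10 0; -0.2 0 0 -18 0; -0.2 0 0 -22 0; -0.2 0 0 -22 0; -0.2 0 0 -22 0"

```text
t: 42.78
tcp_pos: [0.5388, 0.165, 0.2527]
tcp_rot: [179.2, 0.8, -159.1]
wrist_force: [-0.4, -0.4, -0.6]
gripper_width: 0.0512
```

```bash
python3 -c "
from plan import *
from h import *
t=cam('top');s=cam('scene')
for x in darks(t,(.35,.66,-.42,-.1)): print(x)
for a,c,mm in blobs(s['hsv'][:,:,2]<70,20):
  if a<400:
    p=plane(s,c,.012)
    if .35<p[0]<.65 and -.4<p[1]<-.1: print('blk',a,c.round(1),p.round(4))
# minAreaRect on top-view dark mask rectified to z=.02
m=[b for b in blobs(t['hsv'][:,:,2]<95,100) if abs(b[1][0]-437.7)<4 and abs(b[1][1]-250.5)<4][0][2]
P=np.array([plane(t,(x,y),.015)[:2]*1000 for y,x in np.argwhere(m)],np.float32); print(cv2.minAreaRect(P))
c=s['image'][290:370,200:320,::-1]; cv2.imwrite('pics/D.png',np.hstack([cv2.resize(t['image'][215:275,370:460,::-1],(400,267),interpolation=2),cv2.resize(c,(400,267),interpolation=2)]))
plan([((.5535,-.323,.15),139,.1,30)])"
```

```text
(np.int32(138), array([437.7, 250.5]), array([ 0.5511, -0.3214]), np.float64(140.9), array([23.2, 33.9]))
blk 151 [234.8 336.6] [ 0.556  -0.3221  0.012 ]
((550.9634399414062, -320.9213562011719), (23.531606674194336, 33.884883880615234), 52.97157287597656)
at [0.5383 0.1649 0.2518] yaw 200.9 t 42.8833 w 0.0512 F [ 0.8 -0.8  0.8]
-> ((0.5535, -0.323, 0.15), 139, 0.1, 30)
0.1 1 -2 0 0.00; 0.1 2 -6 1 0.01; 0.1 4 -13 3 0.03; 0.1 8 -22 5 0.05; 0.1 12 -34 8 0.08
0.1 4 -14 3 0.03; 0.1 8 -30 6 0.07; 0.1 12 -48 10 0.11; 0.1 17 -67 14 0.15; 0.1 23 -88 19 0.20
0.1 1 -22 5 0.05; 0.1 2 -45 9 0.10; 0.1 4 -69 14 0.15; 0.1 5 -93 19 0.21; 0.1 6 -117 24 0.26
0.1 -5 -24 5 0.05; 0.1 -10 -47 10 0.11; 0.1 -15 -71 15 0.16; 0.1 -20 -93 20 0.21; 0.1 -24 -115 24 0.26
0.1 -10 -19 4 0.05; 0.1 -18 -37 9 0.09; 0.1 -27 -53 12 0.13; 0.1 -34 -68 16 0.17; 0.1 -41 -81 19 0.20
0.1 -8 -10 3 0.03; 0.1 -14 -18 5 0.05; 0.1 -19 -24 6 0.07; 0.1 -21 -27 7 0.08; 0.1 -22 -28 8 0.08
```

View pics/D.png

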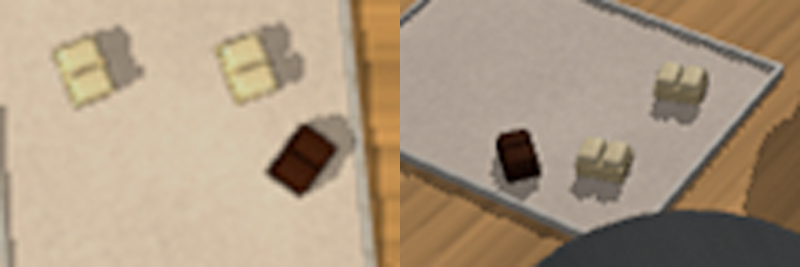

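D lies close to the tray rim on one side and a white block on the other. I'll grip it high, slide it towards the tray's middle, and regrip it there lower down.

```bash
sed -i 's/"F",o\["wrist_force"\].round(1))/"F",o["wrist_force"].round(1)); from scipy.spatial.transform import Rotation as Rn; print("tip offset mm",(65*Rn.from_euler("xyz",o["tcp_rot"],degrees=True).as_matrix()[:2,2]).round(1))/' plan.py; python3 -c "
from plan import *
plan([((.551,-.320,.15),142,.15,30)])"
```

```text
at [0.5383 0.1649 0.2518] yaw 200.9 t 42.8833 w 0.0512 F [ 0.8 -0.8  0.8]
tip offset mm [0.5 1.1]
-> ((0.551, -0.32, 0.15), 142, 0.15, 30)
0.15 1 -1 0 0.00; 0.15 2 -6 1 0.01; 0.15 5 -13 3 0.03; 0.15 8 -22 5 0.05; 0.15 12 -34 8 0.08
0.15 4 -14 3 0.03; 0.15 8 -30 6 0.07; 0.15 13 -47 10 0.10; 0.15 18 -67 14 0.15; 0.15 23 -87 19 0.19
0.15 2 -22 5 0.05; 0.15 3 -45 9 0.10; 0.15 5 -68 14 0.15; 0.15 7 -92 19 0.20; 0.15 8 -116 24 0.25
0.15 -4 -24 5 0.05; 0.15 -8 -47 10 0.10; 0.15 -13 -71 15 0.15; 0.15 -17 -93 20 0.20; 0.15 -20 -115 24 0.25
0.15 -9 -19 4 0.04; 0.15 -17 -37 9 0.09; 0.15 -24 -54 12 0.12; 0.15 -31 -69 16 0.16; 0.15 -37 -82 19 0.19
0.15 -7 -10 3 0.03; 0.15 -13 -18 5 0.05; 0.15 -17 -24 6 0.06; 0.15 -20 -28 7 0.07; 0.15 -21 -29 8 0.08
```

jog_arm:
  series: "0.15 1 -1 0 0; 0.15 2 -6 1 0.01; 0.15 5 -13 3 0.03; 0.15 8 -22 5 0.05; 0.15 12 -34 8 0.08"

```text
t: 43.3
tcp_pos: [0.5392, 0.1282, 0.2428]
tcp_rot: [179.2, 0.7, -163.8]
wrist_force: [0.7, 0.0, 0.8]
gripper_width: 0.0365
```

jog_arm:
  series: "0.15 4 -14 3 0.03; 0.15 8 -30 6 0.07; 0.15 13 -47 10 0.10; 0.15 18 -67 14 0.15; 0.15 23 -87 19 0.19"

```text
t: 43.72
tcp_pos: [0.5413, 0.0366, 0.222]
tcp_rot: [179.1, 0.5, -175.0]
wrist_force: [-0.0, 0.3, 0.8]
gripper_width: 0.0361
```

jog_arm:
  series: "0.15 2 -22 5 0.05; 0.15 3 -45 9 0.10; 0.15 5 -68 14 0.15; 0.15 7 -92 19 0.20; 0.15 8 -116 24 0.25"

```text
t: 44.13
tcp_pos: [0.5429, -0.0816, 0.1955]
tcp_rot: [179.0, 0.2, 170.4]
wrist_force: [0.2, 0.2, -0.6]
gripper_width: 0.0366
```

jog_arm:
  series: "0.15 -4 -24 5 0.05; 0.15 -8 -47 10 0.10; 0.15 -13 -71 15 0.15; 0.15 -17 -93 20 0.20; 0.15 -20 -115 24 0.25"

```text
t: 44.55
tcp_pos: [0.5427, -0.2003, 0.1688]
tcp_rot: [179.0, -0.1, 155.8]
wrist_force: [0.2, -0.3, 0.2]
gripper_width: 0.0366
```

jog_arm:
  series: "0.15 -9 -19 4 0.04; 0.15 -17 -37 9 0.09; 0.15 -24 -54 12 0.12; 0.15 -31 -69 16 0.16; 0.15 -37 -82 19 0.19"

```text
t: 44.97
tcp_pos: [0.5421, -0.292, 0.1476]
tcp_rot: [179.0, -0.3, 144.6]
wrist_force: [0.1, 0.1, -0.2]
gripper_width: 0.0364
```

jog_arm:
  series: "0.15 -6 -8 2 0.03; 0.15 -11 -14 3 0.05; 0.15 -14 -19 4 0.06; 0.15 -16 -21 4 0.06; 0.15 -16 -21 4 0.06"

```text
t: 45.38
tcp_pos: [0.5432, -0.3186, 0.1433]
tcp_rot: [179.1, -0.3, 141.2]
wrist_force: [0.3, 0.8, -0.3]
gripper_width: 0.0362
```

```bash
python3 -c "
from plan import *
plan([((.551,-.320,.12),142,.15,5)])"
```

```text
at [ 0.5432 -0.3186  0.1433] yaw 141.2 t 45.3833 w 0.0362 F [ 0.3  0.8 -0.3]
tip offset mm [0.4 1.1]
-> ((0.551, -0.32, 0.12), 142, 0.15, 5)
0.15 -1 1 5 -0.00; 0.15 -3 2 9 -0.01; 0.15 -4 2 14 -0.01; 0.15 -6 3 19 -0.01; 0.15 -7 4 23 -0.01
```

jog_arm:
  series: "0.15 -2 1 5 0; 0.15 -4 2 10 -0.01; 0.15 -7 3 15 -0.01; 0.15 -7 3 20 -0.01; 0.15 -7 3 22 -0.01"

```text
t: 45.8
tcp_pos: [0.5504, -0.3195, 0.1197]
tcp_rot: [179.1, -0.4, 141.8]
wrist_force: [-0.7, -0.5, 0.7]
gripper_width: 0.0364
```

jog_arm:
  series: "0.15 0 0 0 0; 0.15 0 0 0 0; 0.15 0 0 0 0; 0.15 0 0 0 0; 0.15 0 0 0 0"

```text
t: 46.22
tcp_pos: [0.5505, -0.3196, 0.1201]
tcp_rot: [179.1, -0.4, 141.8]
wrist_force: [-0.0, -0.6, 0.4]
gripper_width: 0.0363
```

```bash
python3 -c "
from plan import *
plan([((.5506,-.321,.084),142,.15,5)])"
```

```text
at [ 0.5505 -0.3196  0.1201] yaw 141.8 t 46.2167 w 0.0363 F [-0.  -0.6  0.4]
tip offset mm [0.3 1.1]
-> ((0.5506, -0.321, 0.084), 142, 0.15, 5)
0.15 0 0 7 -0.00; 0.15 0 0 14 -0.00; 0.15 -1 -1 22 -0.00; 0.15 -1 -1 29 -0.00; 0.15 -1 -1 36 -0.00
```

jog_arm:
  series: "0.15 0 0 7 0; 0.15 0 -1 14 0; 0.15 -1 -1 22 0; 0.15 -1 -1 29 0; 0.15 -1 -1 34 0"

```text
t: 46.63
tcp_pos: [0.5501, -0.3199, 0.0841]
tcp_rot: [179.1, -0.5, 141.8]
wrist_force: [0.7, 1.1, -0.2]
gripper_width: 0.0362
```

jog_arm:
  series: "0.15 0 0 0 0; 1 0 0 0 0; 1 0 0 0 0; 1 0 0 0 0; 1 0 0 0 0"

```text
t: 47.05
tcp_pos: [0.5505, -0.3202, 0.0847]
tcp_rot: [179.1, -0.5, 141.8]
wrist_force: [0.5, 0.2, -0.7]
gripper_width: 0.022
```

jog_arm:
  series: "1 0 0 0 0; 1 4 1 0 0; 1 10 3 0 0; 1 17 5 0 0; 1 24 6 0 0"

```text
t: 47.47
tcp_pos: [0.5348, -0.2997, 0.0849]
tcp_rot: [179.0, -0.5, 141.8]
wrist_force: [0.3, -0.2, -0.0]
gripper_width: 0.0224
```

jog_arm:
  series: "1 0 0 0 0; 1 0 0 0 0; 1 0 0 0 0; 0.1 0 0 0 0; 0.1 0 0 0 0"

```text
t: 47.88
tcp_pos: [0.535, -0.3, 0.0851]
tcp_rot: [179.0, -0.5, 141.8]
wrist_force: [0.7, 0.2, -0.5]
gripper_width: 0.0385
```

jog_arm:
  series: "0.1 0 0 2 0; 0.1 0 0 5 0; 0.1 0 0 7 0; 0.1 0 0 7 0; 1 0 0 7 0"

```text
t: 48.3
tcp_pos: [0.5348, -0.2997, 0.0776]
tcp_rot: [179.0, -0.5, 141.8]
wrist_force: [1.2, 0.2, -0.3]
gripper_width: 0.0275
```

jog_arm:
  series: "1 0 0 0 0; 1 0 0 0 0; 1 0 0 0 0; 1 0 0 0 0; 1 0 0 0 0"

```text
t: 48.72
tcp_pos: [0.5351, -0.2999, 0.078]
tcp_rot: [179.0, -0.5, 141.8]
wrist_force: [-0.5, 0.4, 1.6]
gripper_width: 0.0224
```

jog_arm:
  series: "1 0 0 -4 0; 1 0 0 -12 0; 1 0 0 -24 0; 1 0 0 -38 0; 1 0 0 -54 0"

```text
t: 49.13
tcp_pos: [0.5346, -0.3008, 0.1329]
tcp_rot: [179.0, -0.5, 141.8]
wrist_force: [0.1, -0.5, 0.1]
gripper_width: 0.0224
```

jog_arm:
  series: "1 0 0 -18 0; 1 0 0 -36 0; 1 0 0 -54 0; 1 0 0 -72 0; 1 0 0 -86 0"

```text
t: 49.55
tcp_pos: [0.5347, -0.3027, 0.2221]
tcp_rot: [179.0, -0.3, 141.8]
wrist_force: [0.2, -0.1, 0.1]
gripper_width: 0.0225
```

jog_arm:
  series: "1 1 2 -3 0; 1 5 7 -6 0; 1 12 15 -9 0; 1 20 26 -12 0; 1 30 38 -13 0"

```text
t: 49.97
tcp_pos: [0.5342, -0.2529, 0.2354]
tcp_rot: [179.0, -0.4, 141.8]
wrist_force: [-0.6, -0.5, 0.3]
gripper_width: 0.0226
```

jog_arm:
  series: "1 12 15 0 0; 1 25 32 0 0; 1 39 50 0 0; 1 54 70 0 0; 1 70 91 0 0"

```text
t: 50.38
tcp_pos: [0.5346, -0.1354, 0.2364]
tcp_rot: [179.0, -0.6, 141.8]
wrist_force: [0.3, 0.0, -0.2]
gripper_width: 0.0225
```

jog_arm:
  series: "1 17 22 0 0; 1 34 44 0 0; 1 51 66 0 0; 1 67 87 0 0; 1 84 109 0 0"

```text
t: 50.8
tcp_pos: [0.5345, 0.005, 0.2382]
tcp_rot: [179.1, -0.7, 141.9]
wrist_force: [-0.1, -0.6, -0.1]
gripper_width: 0.0225
```

jog_arm:
  series: "1 16 21 0 0; 1 31 41 0 0; 1 45 59 0 0; 1 58 76 0 0; 1 70 91 0 0"

```text
t: 51.22
tcp_pos: [0.5339, 0.1226, 0.2395]
tcp_rot: [179.1, -0.8, 142.0]
wrist_force: [0.5, 0.1, 0.5]
gripper_width: 0.023
```

jog_arm:
  series: "1 9 12 0 0; 1 17 21 0 0; 1 22 28 0 0; 1 24 31 0 0; 1 24 31 0 0"

```text
t: 51.63
tcp_pos: [0.5337, 0.1625, 0.24]
tcp_rot: [179.2, -0.8, 142.1]
wrist_force: [0.8, 0.2, -1.0]
gripper_width: 0.0223
```

```bash
python3 -c "
from plan import *
plan([((.5405,.166,.202),142,1)])"
```

```text
at [0.5337 0.1625 0.24  ] yaw 142.1 t 51.6333 w 0.0223 F [ 0.8  0.2 -1. ]
tip offset mm [-0.1  1.3]
-> ((0.5405, 0.166, 0.202), 142, 1)
1 -1 1 8 0.00; 1 -1 3 15 0.00; 1 -2 4 23 0.00; 1 -3 6 30 0.00; 1 -3 7 38 0.00
```

jog_arm:
  series: "1 -1 1 8 0; 1 -2 3 16 0; 1 -3 5 25 0; 1 -3 7 33 0; 1 -3 7 38 0"

```text
t: 52.05
tcp_pos: [0.5399, 0.1665, 0.1997]
tcp_rot: [179.3, -0.9, 142.0]
wrist_force: [-0.9, -0.0, -0.7]
gripper_width: 0.0227
```

jog_arm:
  series: "1 0 0 0 0; 1 0 0 0 0; -0.2 0 0 0 0; -0.2 0 0 0 0; -0.2 0 0 0 0"

```text
t: 52.47
tcp_pos: [0.5402, 0.1665, 0.2005]
tcp_rot: [179.2, -0.8, 142.0]
wrist_force: [-0.1, -0.3, -0.6]
gripper_width: 0.0512
```

jog_arm:
  series: "-0.2 0 0 0 0; -0.2 0 0 0 0; -0.2 0 0 -5 0; -0.2 0 0 -15 0; -0.2 0 0 -30 0"

```text
t: 52.88
tcp_pos: [0.5396, 0.1658, 0.2301]
tcp_rot: [179.3, -0.9, 142.0]
wrist_force: [0.6, -1.0, 0.2]
gripper_width: 0.0511
```

jog_arm:
  series: "-0.5 0 0 -14 0; -0.5 0 0 -24 0; -0.5 0 0 -30 0; -0.5 0 0 -30 0; -0.5 0 0 -30 0"

```text
t: 53.3
tcp_pos: [0.54, 0.1653, 0.2605]
tcp_rot: [179.3, -0.9, 142.0]
wrist_force: [-0.9, 0.5, -0.2]
gripper_width: 0.0639
```

```bash
python3 -c "
from plan import *
from h import *
t=cam('top');s=cam('scene')
print(darks(t,(.35,.66,-.42,-.1)))
b=cv2.resize(s['image'][165:295,255:405,::-1],(450,390),interpolation=2); a=cv2.resize(t['image'][200:320,190:350,::-1],(350,262),interpolation=2)
im=np.zeros((390,800,3),np.uint8); im[:262,:350]=a; im[:,350:]=b; cv2.imwrite('pics/all.png',im)
plan([((.479,-.0032,.2),263.4,-.5,30)])
H,S,V=[s['hsv'][:,:,i].astype(int) for i in range(3)]
for A,c,mm in blobs((H>100)&(H<125)&(S>130)&(V>40),200): 
  if A<4000: print(A,c,'z.011',plane(s,c,.011))
"
```

```text
[]
at [0.5394 0.1652 0.2592] yaw 142.0 t 53.4 w 0.0639 F [ 1.  -0.6 -0.9]
tip offset mm [-0.5  1.2]
-> ((0.479, -0.0032, 0.2), 263.4, -0.5, 30)
-0.5 0 -1 0 -0.01; -0.5 -1 -2 1 -0.03; -0.5 -2 -5 2 -0.06; -0.5 -3 -8 3 -0.10; -0.5 -4 -13 4 -0.16
-0.5 -1 -5 2 -0.06; -0.5 -2 -11 4 -0.14; -0.5 -3 -18 6 -0.21; -0.5 -4 -25 8 -0.30; -0.5 -5 -33 11 -0.39
-0.5 2 -8 3 -0.10; -0.5 4 -16 5 -0.20; -0.5 6 -25 8 -0.30; -0.5 8 -33 11 -0.40; -0.5 10 -42 14 -0.51
-0.5 6 -7 3 -0.11; -0.5 12 -13 6 -0.21; -0.5 18 -20 9 -0.31; -0.5 24 -26 12 -0.41; -0.5 29 -32 14 -0.51
-0.5 7 -2 3 -0.09; -0.5 14 -5 5 -0.18; -0.5 21 -7 7 -0.26; -0.5 26 -9 9 -0.33; -0.5 31 -10 11 -0.39
-0.5 5 0 2 -0.05; -0.5 8 1 3 -0.10; -0.5 11 1 4 -0.13; -0.5 13 1 4 -0.15; -0.5 13 1 4 -0.16
959 [293.6903024  257.00729927] z.011 [ 0.48833668 -0.01095955  0.011     ]
```

View pics/all.png

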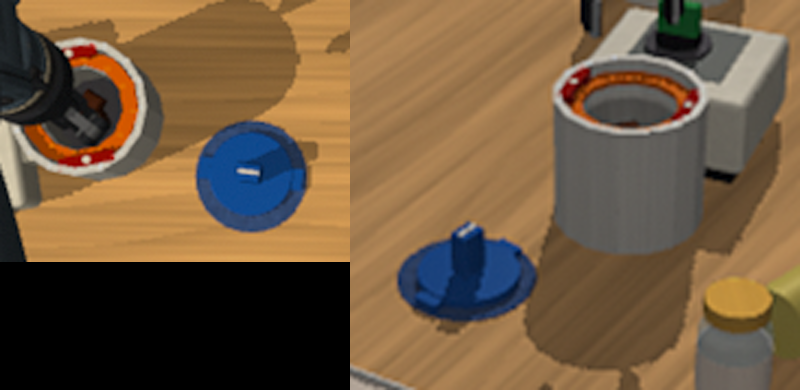

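The tray is clear of dark blocks. They are visible in the hopper, and the cap sits upright on the mat.

jog_arm:
  series: "-0.5 0 -1 0 -0.01; -0.5 -1 -2 1 -0.03; -0.5 -2 -5 2 -0.06; -0.5 -3 -8 3 -0.10; -0.5 -4 -13 4 -0.16"

```text
t: 53.82
tcp_pos: [0.5343, 0.1524, 0.2541]
tcp_rot: [179.3, -0.9, 151.4]
wrist_force: [-0.3, -0.1, -0.2]
gripper_width: 0.0644
```

jog_arm:
  series: "-0.5 -1 -5 2 -0.06; -0.5 -2 -11 4 -0.14; -0.5 -3 -18 6 -0.21; -0.5 -4 -25 8 -0.30; -0.5 -5 -33 11 -0.39"

```text
t: 54.23
tcp_pos: [0.5225, 0.121, 0.2419]
tcp_rot: [179.0, -0.6, 174.1]
wrist_force: [-0.5, -0.0, 0.2]
gripper_width: 0.0644
```

jog_arm:
  series: "-0.5 2 -8 3 -0.10; -0.5 4 -16 5 -0.20; -0.5 6 -25 8 -0.30; -0.5 8 -33 11 -0.40; -0.5 10 -42 14 -0.51"

```text
t: 54.65
tcp_pos: [0.5075, 0.0801, 0.2264]
tcp_rot: [178.8, -0.1, -156.4]
wrist_force: [0.4, -0.2, 0.5]
gripper_width: 0.0642
```

jog_arm:
  series: "-0.5 6 -7 3 -0.11; -0.5 12 -13 6 -0.21; -0.5 18 -20 9 -0.31; -0.5 24 -26 12 -0.41; -0.5 29 -32 14 -0.51"

```text
t: 55.07
tcp_pos: [0.4928, 0.0389, 0.2108]
tcp_rot: [178.8, 0.4, -126.8]
wrist_force: [0.2, -0.1, 0.3]
gripper_width: 0.0635
```

jog_arm:
  series: "-0.5 7 -2 3 -0.09; -0.5 14 -5 5 -0.18; -0.5 21 -7 7 -0.26; -0.5 26 -9 9 -0.33; -0.5 31 -10 11 -0.39"

```text
t: 55.48
tcp_pos: [0.4817, 0.0078, 0.1985]
tcp_rot: [179.0, 0.8, -104.3]
wrist_force: [0.2, 0.4, -0.2]
gripper_width: 0.064
```

jog_arm:
  series: "-0.5 3 0 2 -0.03; -0.5 5 1 2 -0.06; -0.5 7 1 2 -0.08; -0.5 7 1 2 -0.08; -0.5 7 1 2 -0.08"

```text
t: 55.9
tcp_pos: [0.4788, 0.0012, 0.1962]
tcp_rot: [179.1, 0.9, -99.7]
wrist_force: [-0.1, 0.3, -0.2]
gripper_width: 0.0639
```

```bash
python3 -c "
from plan import *
plan([((.479,-.0032,.14),263.4,-.5,10)])"
```

```text
at [0.4788 0.0012 0.1962] yaw 260.3 t 55.9 w 0.0639 F [-0.1  0.3 -0.2]
tip offset mm [-0.9  1.2]
-> ((0.479, -0.0032, 0.14), 263.4, -0.5, 10)
-0.5 0 0 2 -0.00; -0.5 0 0 6 -0.01; -0.5 1 0 12 -0.01; -0.5 2 0 20 -0.02; -0.5 2 0 28 -0.03
-0.5 1 0 8 -0.01; -0.5 1 0 16 -0.02; -0.5 2 0 22 -0.02; -0.5 2 0 27 -0.03; -0.5 2 0 28 -0.03
```

jog_arm:
  series: "-0.5 2 0 0 -0.02; -0.5 5 0 0 -0.04; -0.5 5 0 0 -0.05; -0.5 5 0 0 -0.05; -0.5 5 0 20 -0.05"

```text
t: 56.32
tcp_pos: [0.4805, -0.0037, 0.1802]
tcp_rot: [179.6, 1.0, -96.8]
wrist_force: [0.2, -0.2, 1.0]
gripper_width: 0.0645
```

jog_arm:
  series: "-0.5 0 0 8 0; -0.5 0 0 16 0; -0.5 0 0 22 0; -0.5 0 0 24 0; -0.5 0 0 24 0"

```text
t: 56.73
tcp_pos: [0.4799, -0.0031, 0.1555]
tcp_rot: [179.5, 1.0, -96.8]
wrist_force: [-0.2, 0.4, -0.3]
gripper_width: 0.0638
```

```bash
python3 -c "
from plan import *
plan([((.479,-.0032,.1),263.4,-.5,5)])"
```

```text
at [ 0.4799 -0.0031  0.1555] yaw 263.2 t 56.7333 w 0.0638 F [-0.2  0.4 -0.3]
tip offset mm [-0.4  1.2]
-> ((0.479, -0.0032, 0.1), 263.4, -0.5, 5)
-0.5 0 0 11 -0.00; -0.5 0 0 22 -0.00; -0.5 0 1 33 -0.00; -0.5 0 1 44 -0.00; -0.5 0 1 56 -0.00
```

jog_arm:
  series: "-0.5 0 0 8 0; -0.5 1 0 18 0; -0.5 1 0 28 0; -0.5 1 0 36 0; -0.5 1 0 40 0"

```text
t: 57.15
tcp_pos: [0.4784, -0.0032, 0.1133]
tcp_rot: [179.3, 1.0, -96.8]
wrist_force: [-0.2, -0.5, -0.6]
gripper_width: 0.0641
```

jog_arm:
  series: "-0.5 0 0 6 0; -0.5 0 0 12 0; -0.5 0 0 17 0; -0.5 0 0 20 0; -0.5 0 0 20 0"

```text
t: 57.57
tcp_pos: [0.4777, -0.0028, 0.0925]
tcp_rot: [179.3, 1.0, -96.8]
wrist_force: [0.0, -0.3, 0.1]
gripper_width: 0.0643
```

jog_arm:
  series: "-0.5 0 0 0 0; -0.5 0 0 0 0; -0.5 0 0 0 0; -0.5 0 0 0 0; -0.5 0 0 0 0"

```text
t: 57.98
tcp_pos: [0.4779, -0.0028, 0.0928]
tcp_rot: [179.3, 1.0, -96.8]
wrist_force: [-0.8, -0.4, 0.1]
gripper_width: 0.0643
```

jog_arm:
  series: "-0.5 1 -1 1 0; -0.5 1 -2 2 0; -0.5 1 -2 2 0; 1 1 -2 2 0; 1 1 -2 2 0"

```text
t: 58.4
tcp_pos: [0.4797, -0.004, 0.0907]
tcp_rot: [179.3, 1.0, -96.8]
wrist_force: [0.6, -0.6, -0.5]
gripper_width: 0.0407
```

jog_arm:
  series: "1 0 0 0 0; 1 0 0 0 0; 1 0 0 0 0; 1 0 0 0 0; 1 0 0 0 0"

```text
t: 58.82
tcp_pos: [0.4801, -0.004, 0.0911]
tcp_rot: [179.3, 1.0, -96.8]
wrist_force: [-0.7, 0.1, 2.9]
gripper_width: 0.0194
```

jog_arm:
  series: "1 0 0 0 0; 1 0 0 0 0; 1 0 0 0 0; 1 0 0 0 0; 1 0 0 0 0"

```text
t: 59.23
tcp_pos: [0.4801, -0.004, 0.0911]
tcp_rot: [179.3, 1.0, -96.8]
wrist_force: [0.1, 0.8, 1.5]
gripper_width: 0.0195
```

jog_arm:
  series: "1 0 0 -4 0; 1 0 0 -12 0; 1 0 0 -24 0; 1 0 0 -38 0; 1 0 0 -54 0"

```text
t: 59.65
tcp_pos: [0.4801, -0.005, 0.1458]
tcp_rot: [179.3, 1.0, -96.8]
wrist_force: [-0.0, 0.1, -1.5]
gripper_width: 0.0194
```

jog_arm:
  series: "1 0 0 -18 0; 1 0 0 -36 0; 1 0 0 -54 0; 1 0 0 -72 0; 1 0 0 -90 0"

```text
t: 60.07
tcp_pos: [0.481, -0.0067, 0.2378]
tcp_rot: [179.3, 1.0, -96.8]
wrist_force: [0.1, -0.2, -2.3]
gripper_width: 0.0191
```

jog_arm:
  series: "1 0 0 -10 0; 1 0 0 -18 0; 1 0 0 -22 0; 1 0 0 -22 0; 1 0 0 -22 0"

```text
t: 60.48
tcp_pos: [0.4809, -0.007, 0.2591]
tcp_rot: [179.2, 1.0, -96.8]
wrist_force: [0.7, 0.3, -1.5]
gripper_width: 0.0191
```

```bash
python3 -c "
from plan import *
plan([((.5415,.1655,.262),263.5,1,15)])"
```

```text
at [ 0.4809 -0.007   0.2591] yaw 263.2 t 60.4833 w 0.0191 F [ 0.7  0.3 -1.5]
tip offset mm [-0.7  1.2]
-> ((0.5415, 0.1655, 0.262), 263.5, 1, 15)
1 -2 -1 0 -0.00; 1 -9 -2 0 -0.00; 1 -19 -4 0 -0.00; 1 -31 -7 -1 -0.00; 1 -46 -10 -1 -0.00
1 -17 -4 0 -0.00; 1 -34 -8 -1 -0.00; 1 -52 -12 -1 -0.00; 1 -69 -16 -1 -0.00; 1 -86 -19 -1 -0.00
1 -15 -3 0 -0.00; 1 -28 -6 0 -0.00; 1 -38 -9 -1 -0.00; 1 -44 -10 -1 -0.00; 1 -46 -10 -1 -0.00
```

jog_arm:
  series: "1 -2 -1 0 0; 1 -9 -2 0 0; 1 -19 -4 0 0; 1 -31 -7 -1 0; 1 -46 -10 -1 0"

```text
t: 60.9
tcp_pos: [0.4966, 0.0385, 0.2605]
tcp_rot: [179.2, 1.0, -96.9]
wrist_force: [0.8, -0.0, -1.6]
gripper_width: 0.0192
```

jog_arm:
  series: "1 -17 -4 0 0; 1 -34 -8 -1 0; 1 -51 -12 -1 0; 1 -66 -15 -1 0; 1 -80 -18 -1 0"

```text
t: 61.32
tcp_pos: [0.5243, 0.1181, 0.2624]
tcp_rot: [179.2, 1.0, -96.8]
wrist_force: [-0.2, 0.4, -0.6]
gripper_width: 0.0195
```

jog_arm:
  series: "1 -13 -3 0 0; 1 -24 -5 0 0; 1 -32 -7 0 0; 1 -36 -8 0 0; 1 -37 -8 0 0"

```text
t: 61.73
tcp_pos: [0.5368, 0.1546, 0.2628]
tcp_rot: [179.2, 1.0, -96.7]
wrist_force: [0.9, 0.7, -1.4]
gripper_width: 0.0193
```

jog_arm:
  series: "1 0 0 0 0; 1 0 0 0 0; 1 0 0 0 0; 1 0 0 0 0; 1 0 0 0 0"

```text
t: 62.15
tcp_pos: [0.5368, 0.1541, 0.2629]
tcp_rot: [179.2, 1.0, -96.8]
wrist_force: [0.3, 0.3, -2.6]
gripper_width: 0.0196
```

```bash
python3 -c "
from plan import *
plan([((.5421,.1650,.235),263.5,1,10)])
from h import *
t=cam('top')
a=cv2.resize(t['image'][205:295,180:270,::-1],(400,400),interpolation=cv2.INTER_CUBIC); s=cam('scene'); b=cv2.resize(s['image'][120:230,290:400,::-1],(400,400),interpolation=cv2.INTER_CUBIC)
cv2.imwrite('pics/ins.png',np.hstack([a,b]))"
```

```text
at [0.5368 0.1541 0.2629] yaw 263.2 t 62.15 w 0.0196 F [ 0.3  0.3 -2.6]
tip offset mm [-0.8  1.2]
-> ((0.5421, 0.165, 0.235), 263.5, 1, 10)
1 0 0 1 -0.00; 1 -1 0 3 -0.00; 1 -2 -1 6 -0.00; 1 -4 -1 10 -0.00; 1 -6 -2 14 -0.00
1 -2 -1 4 -0.00; 1 -3 -1 8 -0.00; 1 -5 -2 11 -0.00; 1 -5 -2 13 -0.00; 1 -6 -2 14 -0.00
```

View pics/ins.png

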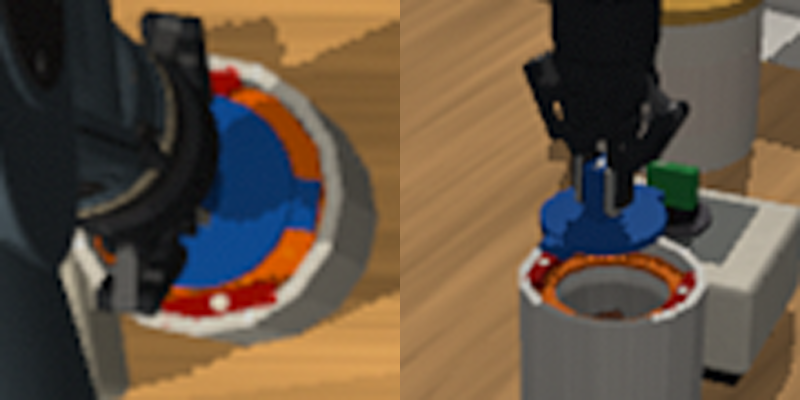

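The cap is held level and the lug direction looks the same as when it came off. Centre it and lower.

jog_arm:
  series: "1 -3 -1 2 0; 1 -6 -2 5 0; 1 -9 -3 9 0; 1 -11 -4 12 0; 1 -11 -4 14 0"

```text
t: 62.67
tcp_pos: [0.5418, 0.1655, 0.248]
tcp_rot: [179.1, 1.0, -96.7]
wrist_force: [-0.2, -0.3, -2.5]
gripper_width: 0.0193
```

jog_arm:
  series: "1 0 0 3 0; 1 0 0 6 0; 1 0 0 9 0; 1 0 0 11 0; 1 0 0 11 0"

```text
t: 63.08
tcp_pos: [0.5413, 0.1656, 0.2362]
tcp_rot: [179.1, 1.0, -96.7]
wrist_force: [0.2, 0.2, -2.7]
gripper_width: 0.0193
```

jog_arm:
  series: "1 0 0 0 0; 1 0 0 0 0; 1 0 0 0 0; 1 0 0 0 0; 1 0 0 0 0"

```text
t: 63.5
tcp_pos: [0.5414, 0.1656, 0.2365]
tcp_rot: [179.1, 1.0, -96.7]
wrist_force: [0.1, 0.7, -2.3]
gripper_width: 0.0189
```

```bash
python3 -c "
from plan import *
plan([((.5421,.1650,.225),263.5,1,5)])"
```

```text
at [0.5414 0.1656 0.2365] yaw 263.3 t 63.5 w 0.0189 F [ 0.1  0.7 -2.3]
tip offset mm [-0.9  1.2]
-> ((0.5421, 0.165, 0.225), 263.5, 1, 5)
1 0 0 2 -0.00; 1 0 0 5 -0.00; 1 0 0 7 -0.00; 1 0 -1 9 -0.00; 1 1 -1 11 -0.00
```

jog_arm:
  series: "1 0 0 4 0; 1 0 -1 8 0; 1 1 -1 12 0; 1 1 -1 15 0; 1 1 -1 16 0"

```text
t: 63.92
tcp_pos: [0.5416, 0.1647, 0.2192]
tcp_rot: [179.0, 1.0, -96.7]
wrist_force: [0.1, -0.3, -1.3]
gripper_width: 0.019
```

jog_arm:
  series: "1 0 0 2 0; 1 0 0 4 0; 1 0 0 6 0; 1 0 0 7 0; 1 0 0 7 0"

```text
t: 64.33
tcp_pos: [0.5413, 0.1648, 0.2119]
tcp_rot: [179.0, 0.9, -96.7]
wrist_force: [-0.7, -1.0, -1.4]
gripper_width: 0.0194
```

jog_arm:
  series: "1 0 0 1 0; 1 0 0 2 0; 1 0 0 4 0; 1 0 0 5 0; 1 0 0 5 0"

```text
t: 64.75
tcp_pos: [0.5412, 0.1649, 0.2065]
tcp_rot: [178.9, 0.9, -96.7]
wrist_force: [0.3, -0.6, -2.3]
gripper_width: 0.0196
```

jog_arm:
  series: "1 0 0 3 0; 1 0 0 6 0; 1 0 0 9 0; 1 0 0 12 0; 1 0 0 13 0"

```text
t: 65.17
tcp_pos: [0.5411, 0.165, 0.1966]
tcp_rot: [179.1, 0.9, -96.7]
wrist_force: [-6.3, -1.0, 12.1]
gripper_width: 0.0195
```

jog_arm:
  series: "1 0 0 4 0; 1 0 0 4 0; 1 0 0 4 0; 1 0 0 4 0; 1 0 0 4 0"

```text
t: 65.58
tcp_pos: [0.5409, 0.165, 0.1965]
tcp_rot: [179.2, 1.0, -96.7]
wrist_force: [-6.3, -1.4, 12.6]
gripper_width: 0.0191
```

jog_arm:
  series: "1 0 1 5 0.05; 1 0 1 5 0.11; 1 0 1 5 0.18; 1 0 1 5 0.26; 1 0 1 5 0.33"

```text
t: 66.0
tcp_pos: [0.5407, 0.1658, 0.1961]
tcp_rot: [179.2, 0.9, -115.7]
wrist_force: [-5.3, 0.4, 14.0]
gripper_width: 0.0194
```

jog_arm:
  series: "1 0 0 4 0.08; 1 0 0 4 0.15; 1 0 0 4 0.22; 1 0 0 4 0.29; 1 0 0 4 0.36"

```text
t: 66.42
tcp_pos: [0.5392, 0.1671, 0.1958]
tcp_rot: [178.8, 0.6, -136.3]
wrist_force: [-11.0, 1.0, 14.0]
gripper_width: 0.0196
```

jog_arm:
  series: "1 0 0 4 0.08; 1 0 0 4 0.15; 1 0 0 4 0.22; 1 0 0 4 0.29; 1 0 0 4 0.36"

```text
t: 66.83
tcp_pos: [0.5378, 0.1706, 0.1958]
tcp_rot: [178.2, 0.4, -156.8]
wrist_force: [-10.7, 7.3, 14.6]
gripper_width: 0.0193
```

The tool has drifted sideways with about 13 N of lateral force. I'll look before turning further.

```bash
python3 -c "
from plan import *
from h import *
plan([((.5405,.1660,.196),203,1,5)])
o=robot.get_obs(); print(o['q'].round(1),o['ft_torque'])
t=cam('top')
a=cv2.resize(t['image'][205:295,180:270,::-1],(400,400),interpolation=cv2.INTER_CUBIC); s=cam('scene'); b=cv2.resize(s['image'][150:230,310:390,::-1],(400,400),interpolation=cv2.INTER_CUBIC)
cv2.imwrite('pics/lk.png',np.hstack([a,b]))"
```

```text
at [0.5378 0.1706 0.1958] yaw 203.2 t 66.8333 w 0.0193 F [-10.7   7.3  14.6]
tip offset mm [-0.4  2. ]
-> ((0.5405, 0.166, 0.196), 203, 1, 5)
1 0 -1 0 0.00; 1 0 -2 0 0.00; 1 0 -3 0 0.00; 1 -1 -4 0 0.00; 1 -1 -5 0 0.00
[ 10.    8.6  -0.3  81.1   1.8 -13.2] [1.89078113 1.80378181 0.90769656]
```

View pics/lk.png

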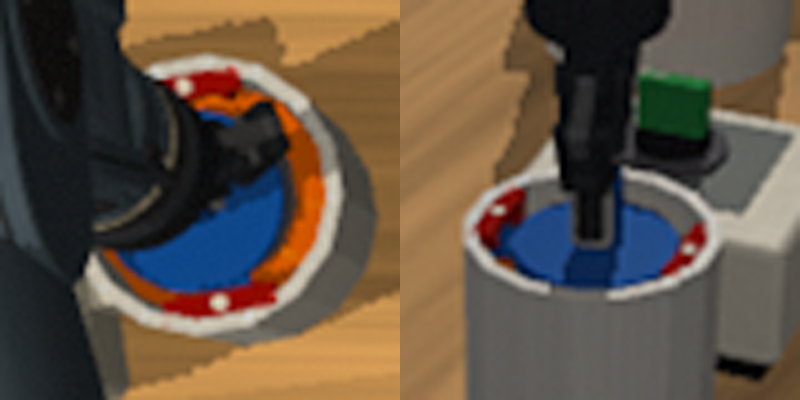

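The cap has shifted about 6–8 mm towards the housing, where it has play across the lugs. Still pressed, I'll bring it back to the drum axis before turning on.

jog_arm:
  series: "1 0 -2 4 0; 1 0 -3 4 0; 1 0 -4 4 0; 1 0 -5 4 0; 1 0 -5 4 0"

```text
t: 67.35
tcp_pos: [0.5382, 0.169, 0.1955]
tcp_rot: [177.8, 0.5, -156.5]
wrist_force: [-10.4, 6.1, 13.4]
gripper_width: 0.0191
```

jog_arm:
  series: "1 0 -2 4 0; 1 0 -3 4 0; 1 0 -4 4 0; 1 0 -4 4 0; 1 0 -4 4 0"

```text
t: 67.77
tcp_pos: [0.5384, 0.1683, 0.1953]
tcp_rot: [177.4, 0.6, -156.3]
wrist_force: [-9.7, 4.0, 13.5]
gripper_width: 0.019
```

```bash
cat > capfit.py <<'E'
from h import *
from scipy.optimize import least_squares
def fit(d,zt,lo,verbose=1):
    H,S,V=[d["hsv"][:,:,i].astype(int) for i in range(3)]
    blue=((H>100)&(H<125)&(S>120)&(V>40)).astype(np.uint8); orange=((H<18)&(S>150)&(V>60)).astype(np.uint8)
    e=cv2.dilate(orange,np.ones((3,3)))&cv2.dilate(blue,np.ones((3,3)))
    P=np.array([plane(d,(x,y),zt)[:2] for y,x in np.argwhere(e)])
    P=P[np.hypot(*(P-[.5405,.166]).T)<.065]
    r=least_squares(lambda c:np.hypot(*(P-c).T)-.046,[.5405,.166],loss="soft_l1",f_scale=.001); return r.x,len(P),np.sqrt(np.mean(r.fun**2))
E
python3 - <<'E'
from capfit import *
from plan import plan
plan([((.54,.166,.195),203,1,5)])
t=cam("top");s=cam("scene")
for n,d in(("top",t),("scene",s)): print(n,fit(d,.115,0))
# reference: same fit on stored first pictures (locked, disc top .124)
for n,d in(("top",t),("scene",s)):
    r=dict(d); im=cv2.imread(f"pics/{n}0.png"); r["hsv"]=cv2.cvtColor(im,cv2.COLOR_BGR2HSV); print("ref",n,fit(r,.124,0))
a=cv2.resize(t['image'][210:285,190:265,::-1],(400,400),interpolation=cv2.INTER_CUBIC); b=cv2.resize(s['image'][170:225,315:385,::-1],(400,314),interpolation=cv2.INTER_CUBIC)
im=np.zeros((400,800,3),np.uint8); im[:,:400]=a; im[:314,400:]=b; cv2.imwrite('pics/lk2.png',im)
E
```

```text
at [0.5384 0.1683 0.1953] yaw 203.7 t 67.7667 w 0.019 F [-9.7  4.  13.5]
tip offset mm [-0.5  3. ]
-> ((0.54, 0.166, 0.195), 203, 1, 5)
1 0 -1 0 0.00; 1 0 -1 0 0.00; 1 0 -2 0 0.01; 1 0 -2 0 0.01; 1 -1 -3 0 0.01
top (array([0.53765198, 0.1692541 ]), 109, np.float64(0.001445982859710184))
scene (array([0.53808448, 0.1690354 ]), 46, np.float64(0.0034702944777261673))
ref top (array([0.53948205, 0.16409636]), 233, np.float64(0.0017023906216943317))
ref scene (array([0.54187474, 0.16353545]), 59, np.float64(0.0030054114126389034))
```

View pics/lk2.png

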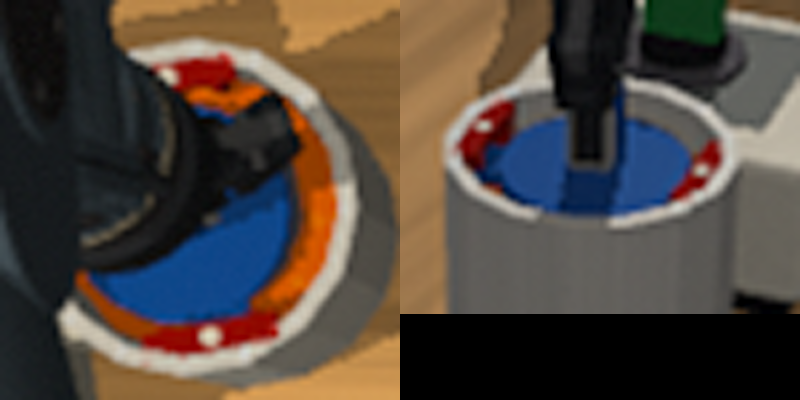

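The fit puts the cap about 6 mm off axis, purely across its lugs. Turning on should bring both lugs against their stops and centre it, so I'll continue with a bias towards the axis.

jog_arm:
  series: "1 0 -3 5 0.03; 1 0 -4 5 0.07; 1 0 -4 5 0.11; 1 0 -4 5 0.15; 1 0 -4 5 0.18"

```text
t: 68.28
tcp_pos: [0.539, 0.167, 0.1945]
tcp_rot: [177.1, 0.3, -166.3]
wrist_force: [-9.5, 0.8, 13.7]
gripper_width: 0.0194
```

```bash
python3 - <<'E'
from capfit import *
from plan import plan
plan([((.54,.166,.195),191,1,5)]); print(robot.get_obs()["ft_torque"])
for n in("top","scene"): print(n,fit(cam(n),.115,0))
E
```

```text
at [0.539  0.167  0.1945] yaw 193.7 t 68.2833 w 0.0194 F [-9.5  0.8 13.7]
tip offset mm [-0.4  3.3]
-> ((0.54, 0.166, 0.195), 191, 1, 5)
1 0 0 0 0.01; 1 0 -1 0 0.02; 1 0 -1 0 0.03; 1 -1 -1 0 0.04; 1 -1 -1 -1 0.05
[0.46417891 1.39290039 1.62283414]
top (array([0.5380711 , 0.16891258]), 119, np.float64(0.0013532628298823348))
scene (array([0.53789611, 0.16954717]), 47, np.float64(0.003450833300048493))
```

jog_arm:
  series: "1 0 -3 5 0.03; 1 0 -6 5 0.06; 1 0 -8 5 0.09; 1 0 -8 5 0.12; 1 0 -8 5 0.12"

```text
t: 68.8
tcp_pos: [0.5397, 0.1628, 0.1937]
tcp_rot: [176.7, 0.1, -172.7]
wrist_force: [-9.7, 5.5, 15.0]
gripper_width: 0.0194
```

```bash
python3 - <<'E'
from capfit import *
from plan import plan
plan([((.54,.166,.195),191,1,5)]); print(robot.get_obs()["ft_torque"])
for n in("top","scene"): print(n,fit(cam(n),.115,0))
E
```

```text
at [0.5397 0.1628 0.1937] yaw 187.3 t 68.8 w 0.0194 F [-9.7  5.5 15. ]
tip offset mm [-0.3  3.8]
-> ((0.54, 0.166, 0.195), 191, 1, 5)
1 0 1 0 -0.01; 1 0 1 -1 -0.03; 1 0 2 -1 -0.04; 1 -1 3 -1 -0.05; 1 -1 3 -1 -0.06
[1.3772429  1.67169749 1.98774354]
top (array([0.53871287, 0.16615488]), 131, np.float64(0.0016949502888703547))
scene (array([0.53769783, 0.16828484]), 41, np.float64(0.0031226488827946907))
```

The turn has hit its stop, with about 2 N m reaction and the cap nearly centred. Now I'll let it rise gently.

jog_arm:
  series: "1 0 0 3 0; 1 0 0 1 0; 1 0 0 -1 0; 1 0 0 -3 0; 1 0 0 -4 0"

```text
t: 69.32
tcp_pos: [0.5394, 0.1631, 0.1969]
tcp_rot: [176.6, 0.1, -172.5]
wrist_force: [-1.5, 1.5, -4.3]
gripper_width: 0.0197
```

jog_arm:
  series: "1 0 0 -1 0; 1 0 0 -2 0; 1 0 0 -3 0; 1 0 0 -4 0; 1 0 0 -4 0"

```text
t: 69.73
tcp_pos: [0.5394, 0.163, 0.2003]
tcp_rot: [176.6, 0.0, -172.5]
wrist_force: [-0.6, 2.0, -6.3]
gripper_width: 0.0192
```

```bash
python3 - <<'E'
from capfit import *
from plan import plan
plan([((.54,.166,.204),191,1,5)]); print(robot.get_obs()["ft_torque"])
for n in("top","scene"): print(n,fit(cam(n),.122,0))
E
```

```text
at [0.5394 0.163  0.2003] yaw 187.5 t 69.7333 w 0.0192 F [-0.6  2.  -6.3]
tip offset mm [-0.5  3.8]
-> ((0.54, 0.166, 0.204), 191, 1, 5)
1 0 1 -1 -0.01; 1 0 1 -1 -0.02; 1 -1 2 -2 -0.04; 1 -1 2 -3 -0.05; 1 -1 3 -4 -0.06
[ 0.16251011 -0.78657807  1.77469083]
top (array([0.5384773, 0.1661452]), 128, np.float64(0.0015862854442897393))
scene (array([0.54175169, 0.16396777]), 49, np.float64(0.0028914998721653357))
```

jog_arm:
  series: "1 0 0 1 -0.01; 1 0 0 2 -0.02; 1 0 0 2 -0.03; 1 0 0 2 -0.03; 1 0 0 2 -0.03"

```text
t: 70.25
tcp_pos: [0.5395, 0.163, 0.2]
tcp_rot: [176.6, 0.2, -170.8]
wrist_force: [-4.6, 0.3, 4.9]
gripper_width: 0.0191
```

jog_arm:
  series: "0.2 0 0 0 0; 0.2 0 0 0 0; 0.2 0 0 0 0; 0.2 0 0 0 0; 0.2 0 0 0 0"

```text
t: 70.67
tcp_pos: [0.5396, 0.1627, 0.1996]
tcp_rot: [176.6, 0.2, -170.9]
wrist_force: [-0.0, -0.3, 0.6]
gripper_width: 0.0343
```

```bash
python3 - <<'E'
from capfit import *
from plan import plan
plan([((.54,.166,.204),191,1,5)]); print(robot.get_obs()["ft_torque"])
t=cam("top");s=cam("scene")
for n,d in(("top",t),("scene",s)): print(n,fit(d,.124,0))
a=cv2.resize(t['image'][210:285,190:265,::-1],(400,400),interpolation=cv2.INTER_CUBIC); b=cv2.resize(s['image'][160:225,315:385,::-1],(400,371),interpolation=cv2.INTER_CUBIC)
im=np.zeros((400,800,3),np.uint8); im[:,:400]=a; im[:371,400:]=b; cv2.imwrite('pics/lk3.png',im)
E
```

```text
at [0.5396 0.1627 0.1996] yaw 189.1 t 70.6667 w 0.0343 F [-0.  -0.3  0.6]
tip offset mm [-0.4  3.8]
-> ((0.54, 0.166, 0.204), 191, 1, 5)
1 0 1 -1 -0.01; 1 0 1 -2 -0.01; 1 -1 2 -3 -0.02; 1 -1 3 -4 -0.03; 1 -1 3 -4 -0.03
[-0.0522416  -0.03677728 -0.03168588]
top (array([0.53825858, 0.16661539]), 124, np.float64(0.0014618261807953954))
scene (array([0.54149375, 0.1642065 ]), 61, np.float64(0.0029779579578362607))
```

View pics/lk3.png

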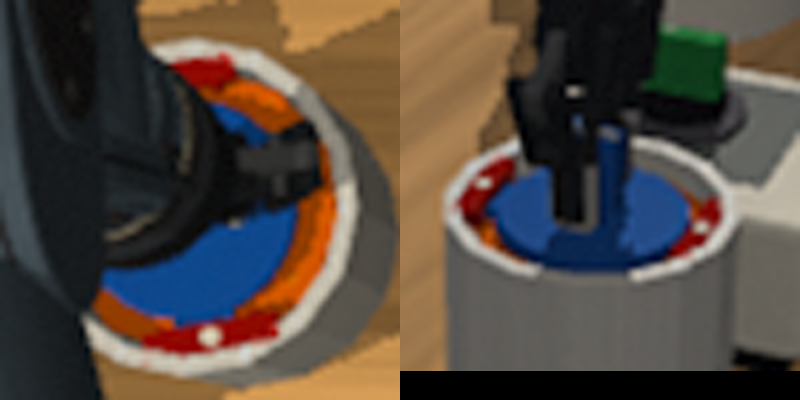

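jog_arm:
  series: "0 0 0 -3 0; 0 0 0 -10 0; 0 0 0 -20 0; 0 0 0 -34 0; 0 0 0 -48 0"

```text
t: 71.18
tcp_pos: [0.5398, 0.1599, 0.249]
tcp_rot: [176.6, 0.2, -170.9]
wrist_force: [0.8, -0.5, 0.3]
gripper_width: 0.043
```

jog_arm:
  series: "0 0 0 -14 0; 0 0 0 -26 0; 0 0 0 -34 0; 0 0 0 -34 0; 0 0 0 -34 0"

```text
t: 71.6
tcp_pos: [0.5404, 0.1579, 0.2836]
tcp_rot: [176.6, 0.3, -170.9]
wrist_force: [-0.1, -0.1, -0.5]
gripper_width: 0.0425
```

jog_arm:
  series: "-0.2 0 0 0 0; -0.2 0 0 0 0; -0.2 0 0 0 0; -0.2 0 0 0 0; -0.2 0 -25 0 0"

```text
t: 72.02
tcp_pos: [0.5436, 0.1361, 0.2819]
tcp_rot: [176.5, 0.3, -170.6]
wrist_force: [0.5, 0.0, -0.0]
gripper_width: 0.0511
```

jog_arm:
  series: "-0.2 0 -10 0 0; -0.2 0 -20 0 0; -0.2 0 -25 0 0; -0.2 0 -25 0 0; -0.2 0 -25 0 0"

```text
t: 72.43
tcp_pos: [0.5477, 0.1115, 0.2803]
tcp_rot: [176.4, 0.3, -170.6]
wrist_force: [-0.1, 0.4, 0.2]
gripper_width: 0.0516
```

```bash
python3 - <<'E'
from capfit import *
from plan import plan
plan([((.5,.3204,.24),191.1,-.2,10)]); print(robot.get_obs()["q"].round(1))
t=cam("top");s=cam("scene")
for n,d in(("top",t),("scene",s)): print(n,fit(d,.124,0))
E
```

```text
at [0.5477 0.1115 0.2803] yaw 189.4 t 72.4333 w 0.0516 F [-0.1  0.4  0.2]
tip offset mm [-0.4  4. ]
-> ((0.5, 0.3204, 0.24), 191.1, -0.2, 10)
-0.2 0 6 1 -0.00; -0.2 1 22 4 -0.00; -0.2 3 46 9 -0.01; -0.2 5 75 14 -0.01; -0.2 7 107 20 -0.02
-0.2 1 32 6 -0.00; -0.2 3 61 11 -0.01; -0.2 4 85 16 -0.01; -0.2 5 101 19 -0.01; -0.2 5 107 20 -0.02
[ 3.1  7.4  7.9 90.6  3.6 -6.3]
top (array([0.53782337, 0.16697294]), 61, np.float64(0.0015925768958944667))
scene (array([0.54139587, 0.16424573]), 60, np.float64(0.0029892455675469077))
```

The cap has risen and looks locked. Next is the start key, passing high over the cap grip.

```bash
python3 - <<'E'
from plan import plan
plan([((.5002,.3171,.28),191.1,-.2,10),((.5002,.3171,.21),191.1,-.2,10)])
E
```

```text
at [0.5476 0.1119 0.2804] yaw 189.4 t 72.5333 w 0.0511 F [0.5 0.6 0.3]
tip offset mm [-0.3  4. ]
-> ((0.5002, 0.3171, 0.28), 191.1, -0.2, 10)
-0.2 0 6 0 -0.00; -0.2 1 22 0 -0.00; -0.2 3 45 0 -0.01; -0.2 5 74 0 -0.01; -0.2 7 105 0 -0.01
-0.2 2 31 0 -0.00; -0.2 3 60 0 -0.01; -0.2 4 83 0 -0.01; -0.2 5 99 0 -0.01; -0.2 5 105 0 -0.01
-> ((0.5002, 0.3171, 0.21), 191.1, -0.2, 10)
-0.2 0 0 2 -0.00; -0.2 0 0 7 -0.00; -0.2 0 0 15 -0.00; -0.2 0 0 25 -0.00; -0.2 0 0 35 -0.00
-0.2 0 0 10 -0.00; -0.2 0 0 20 -0.00; -0.2 0 0 28 -0.00; -0.2 0 0 33 -0.00; -0.2 0 0 35 -0.00
```

jog_arm:
  series: "-0.2 0 6 0 0; -0.2 1 22 0 0; -0.2 3 45 0 -0.01; -0.2 5 74 0 -0.01; -0.2 7 105 0 -0.01"

```text
t: 72.95
tcp_pos: [0.5232, 0.2155, 0.2871]
tcp_rot: [176.4, 0.3, -170.1]
wrist_force: [0.7, -0.0, -0.4]
gripper_width: 0.0513
```

jog_arm:
  series: "-0.2 2 30 0 0; -0.2 3 56 0 -0.01; -0.2 4 76 0 -0.01; -0.2 5 90 0 -0.01; -0.2 5 92 0 -0.01"

```text
t: 73.37
tcp_pos: [0.5012, 0.3079, 0.293]
tcp_rot: [176.4, 0.4, -169.3]
wrist_force: [0.3, -0.5, 0.3]
gripper_width: 0.0513
```

jog_arm:
  series: "-0.2 0 0 5 0; -0.2 0 0 15 0; -0.2 0 0 27 0; -0.2 0 0 38 0; -0.2 0 0 45 0"

```text
t: 73.78
tcp_pos: [0.5004, 0.3095, 0.245]
tcp_rot: [176.4, 0.2, -169.4]
wrist_force: [0.2, 0.1, 0.2]
gripper_width: 0.0515
```

```bash
python3 - <<'E'
from capfit import *
from plan import plan
plan([((.5002,.3171,.22),191.1,-.2,5)])
s=cam("scene");t=cam("top")
for n,d in(("top",t),("scene",s)): print(n,fit(d,.124,0))
a=cv2.resize(t['image'][205:305,130:270,::-1],(420,300),interpolation=cv2.INTER_CUBIC); b=cv2.resize(s['image'][110:230,315:415,::-1],(333,400),interpolation=cv2.INTER_CUBIC)
im=np.zeros((400,760,3),np.uint8); im[:300,:420]=a; im[:,425:758]=b; cv2.imwrite('pics/key.png',im)
E
```

```text
at [0.5004 0.3095 0.245 ] yaw 190.6 t 73.7833 w 0.0515 F [0.2 0.1 0.2]
tip offset mm [-0.6  4. ]
-> ((0.5002, 0.3171, 0.22), 191.1, -0.2, 5)
-0.2 0 2 5 -0.00; -0.2 0 3 10 -0.00; -0.2 -1 5 15 -0.00; -0.2 -1 6 20 -0.01; -0.2 -1 8 25 -0.01
top (array([0.53891623, 0.16666065]), 237, np.float64(0.0017179362773551258))
scene (array([0.54176838, 0.16398268]), 60, np.float64(0.0031931202473317304))
```

View pics/key.png

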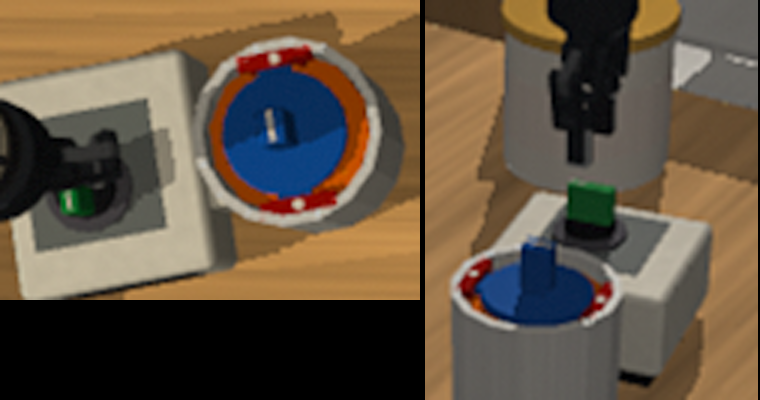

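```bash
python3 - <<'E'
from h import *
t=cam("top"); 
im={"ref":cv2.imread("pics/top0.png"),"now":t["image"][:,:,::-1].copy()}
for k,i in im.items():
    p=i[235:262,210:245].astype(float); g=p[:,:,2]  # red channel: bright grey grip top on blue disc
    w=np.clip(g-70,0,None); n,l,s,c=cv2.connectedComponentsWithStats((w>0).astype(np.uint8))
    j=[q for q in range(1,n) if 4<=s[q,4]<80 and 8<c[q][0]<26 and 5<c[q][1]<22]
    for q in j:
        ww=w*(l==q); yy,xx=np.mgrid[235:262,210:245]; W=ww.sum(); m=np.array([(ww*xx).sum(),(ww*yy).sum()])/W
        P=np.array([plane(t,(x,y),.166)[:2] for x,y in zip(xx[ww>0],yy[ww>0])]); wt=ww[ww>0]; cc=np.average(P,axis=0,weights=wt); C=np.cov((P-cc).T,aweights=wt); e,V=np.linalg.eigh(C)
        print(k,s[q,4],m.round(2),cc.round(4),"ang",np.degrees(np.arctan2(V[1,1],V[0,1])).round(1),np.sqrt(12*e).round(4))
E
```

```text
ref 32 [220.92 246.09] [0.5402 0.165 ] ang -168.8 [0.0046 0.0219]
now 29 [219.82 247.32] [0.5376 0.1672] ang -169.1 [0.0047 0.022 ]
```

The grip angle is 10.9°, against 11.2° in the first picture, so the cap is locked. Lower onto the key.

jog_arm:
  series: "-0.2 0 2 5 -0.01; -0.2 0 4 14 -0.01; -0.2 0 4 23 -0.01; -0.2 0 4 31 -0.01; -0.2 0 4 35 -0.01"

```text
t: 74.35
tcp_pos: [0.4987, 0.3158, 0.2095]
tcp_rot: [176.4, 0.1, -168.7]
wrist_force: [-0.0, -1.0, -0.4]
gripper_width: 0.0512
```

jog_arm:
  series: "-0.2 0 0 0 0; -0.2 0 0 0 0; -0.2 0 0 0 0; -0.2 0 0 0 0; -0.2 0 0 0 0"

```text
t: 74.77
tcp_pos: [0.499, 0.316, 0.2102]
tcp_rot: [176.4, 0.2, -168.7]
wrist_force: [0.2, 0.0, 0.8]
gripper_width: 0.0515
```

```bash
python3 - <<'E'
from h import *
from plan import plan
plan([((.5002,.3171,.185),191.1,-.2,5)])
E
```

```text
at [0.499  0.316  0.2102] yaw 191.3 t 74.7667 w 0.0515 F [0.2 0.  0.8]
tip offset mm [-0.6  4. ]
-> ((0.5002, 0.3171, 0.185), 191.1, -0.2, 5)
-0.2 0 0 5 0.00; -0.2 -1 0 10 0.00; -0.2 -1 1 15 0.00; -0.2 -1 1 20 0.00; -0.2 -1 1 25 0.00
```

jog_arm:
  series: "-0.2 -1 0 5 0; -0.2 -1 0 11 0; -0.2 -1 0 17 0; -0.2 -1 0 22 0; -0.2 -1 0 24 0"

```text
t: 75.18
tcp_pos: [0.499, 0.3174, 0.1845]
tcp_rot: [176.5, 0.0, -168.7]
wrist_force: [-0.8, 0.1, 0.1]
gripper_width: 0.0514
```

jog_arm:
  series: "-0.2 0 0 0 0; 1 0 0 0 0; 1 0 0 0 0; 1 0 0 0 0; 1 0 0 0 0"

```text
t: 75.6
tcp_pos: [0.4994, 0.3165, 0.185]
tcp_rot: [176.6, 0.1, -168.8]
wrist_force: [-0.6, -1.9, 1.2]
gripper_width: 0.013
```

jog_arm:
  series: "1 0 0 0 0; 1 0 0 0 0; 1 0 0 0 0; 1 0 0 0 0; 1 0 0 0 0"

```text
t: 76.02
tcp_pos: [0.4994, 0.3165, 0.185]
tcp_rot: [176.7, 0.1, -168.7]
wrist_force: [-0.8, -0.1, -0.2]
gripper_width: 0.013
```

jog_arm:
  series: "1 0 0 0 0; 1 0 0 0 0; 1 0 0 0 0; 1 0 0 0 0; 1 0 0 0 0"

```text
t: 76.43
tcp_pos: [0.4994, 0.3165, 0.185]
tcp_rot: [176.7, 0.1, -168.7]
wrist_force: [-0.7, 1.3, -0.8]
gripper_width: 0.0131
```

```bash
python3 - <<'E'
from h import *
from plan import plan
plan([((.5002,.3171,.185),191.1,-.2,5)]); o=robot.get_obs(); print(o["q"].round(1),o["ft_torque"])
E
```

```text
at [0.4994 0.3165 0.185 ] yaw 191.3 t 76.4333 w 0.0131 F [-0.7  1.3 -0.8]
tip offset mm [-0.7  3.7]
-> ((0.5002, 0.3171, 0.185), 191.1, -0.2, 5)
-0.2 0 0 0 0.00; -0.2 0 0 0 0.00; -0.2 -1 0 0 0.00; -0.2 -1 0 0 0.00; -0.2 -1 0 0 0.00
[24.5 11.9  2.1 79.4  3.2 13.3] [-0.84304213 -0.07561989  0.06062054]
```

jog_arm:
  series: "1 0 0 0 0.05; 1 0 0 0 0.11; 1 0 0 0 0.18; 1 0 0 0 0.25; 1 0 0 0 0.32"

```text
t: 76.85
tcp_pos: [0.4995, 0.3165, 0.185]
tcp_rot: [176.8, -1.0, 172.8]
wrist_force: [-0.1, 0.6, 0.8]
gripper_width: 0.0136
```

jog_arm:
  series: "1 0 0 0 0.07; 1 0 0 0 0.14; 1 0 0 0 0.21; 1 0 0 0 0.28; 1 0 0 0 0.35"

```text
t: 77.27
tcp_pos: [0.4994, 0.3164, 0.1851]
tcp_rot: [177.4, -2.0, 152.5]
wrist_force: [-0.3, 0.5, 0.9]
gripper_width: 0.013
```

jog_arm:
  series: "1 0 0 0 0.07; 1 0 0 0 0.14; 1 0 0 0 0.21; 1 0 0 0 0.28; 1 0 0 0 0.32"

```text
t: 77.68
tcp_pos: [0.4992, 0.3164, 0.1851]
tcp_rot: [178.2, -2.8, 134.1]
wrist_force: [0.5, 0.6, 0.2]
gripper_width: 0.0129
```

```bash
python3 - <<'E'
from plan import plan
from cell import robot
plan([((.4994,.3165,.185),122.5,1,5)]); o=robot.get_obs(); print(o["q"].round(1),o["ft_torque"])
E
```

```text
at [0.4992 0.3164 0.1851] yaw 134.1 t 77.6833 w 0.0129 F [0.5 0.6 0.2]
tip offset mm [-0.7  3.7]
-> ((0.4994, 0.3165, 0.185), 122.5, 1, 5)
1 0 0 0 0.04; 1 0 0 0 0.08; 1 0 0 0 0.12; 1 0 0 0 0.16; 1 0 0 0 0.20
[24.5 11.9  2.2 79.4  3.2 70.5] [-0.85453796  0.07414066  0.21282548]
```

jog_arm:
  series: "1 0 0 0 0.05; 1 0 0 0 0.10; 1 0 0 0 0.15; 1 0 0 0 0.19; 1 0 0 0 0.22"

```text
t: 78.1
tcp_pos: [0.4992, 0.3164, 0.1851]
tcp_rot: [178.8, -3.1, 121.4]
wrist_force: [-0.1, -0.6, 0.2]
gripper_width: 0.0131
```

```bash
python3 - <<'E'
from cell import robot
o=robot.get_obs(); print(o["q"].round(1),o["ft_torque"])
E
```

```text
[24.5 11.9  2.2 79.4  3.2 83.2] [-0.79948753 -0.07338379  0.92254187]
```

jog_arm:
  series: "1 0 0 0 0.02; 1 0 0 0 0.04; 1 0 0 0 0.05; 1 0 0 0 0.05; 1 0 0 0 0.05"

```text
t: 78.52
tcp_pos: [0.4993, 0.3165, 0.1852]
tcp_rot: [178.9, -3.1, 118.7]
wrist_force: [1.3, -1.5, 0.6]
gripper_width: 0.0133
```

```bash
python3 - <<'E'
from cell import robot
o=robot.get_obs(); print(o["tcp_rot"],o["q"].round(1),o["ft_torque"])
E
```

```text
[178.94196657  -3.12622084 118.69714393] [24.5 11.9  2.2 79.4  3.2 85.9] [-0.91678752 -0.27842016  2.04280197]
```

The key is at its stop: torque jumped from 0.2 to 2.0 N m. Ease back a little, then open wide so it springs back.

jog_arm:
  series: "1 0 0 0 -0.03; 1 0 0 0 -0.06; 1 0 0 0 -0.06; -1 0 0 0 -0.06; -1 0 0 0 -0.06"

```text
t: 78.93
tcp_pos: [0.4993, 0.3167, 0.1851]
tcp_rot: [178.8, -3.2, 121.9]
wrist_force: [-0.7, 0.2, -1.5]
gripper_width: 0.0364
```

jog_arm:
  series: "-1 0 0 0 0; -1 0 0 0 0; -1 0 0 0 0; -1 0 0 0 0; -1 0 0 0 0"

```text
t: 79.35
tcp_pos: [0.4993, 0.3168, 0.1852]
tcp_rot: [178.7, -3.2, 121.9]
wrist_force: [0.4, -0.6, 0.5]
gripper_width: 0.0853
```

jog_arm:
  series: "-1 0 0 -3 0; -1 0 0 -10 0; -1 0 0 -22 0; -1 0 0 -38 0; -1 0 0 -54 0"

```text
t: 79.77
tcp_pos: [0.4999, 0.3135, 0.2407]
tcp_rot: [178.7, -3.2, 121.9]
wrist_force: [0.4, 0.2, 0.4]
gripper_width: 0.0855
```

jog_arm:
  series: "-1 0 0 -18 0; -1 0 0 -36 0; -1 0 0 -50 0; -1 0 0 -58 0; -1 0 0 -60 0"

```text
t: 80.18
tcp_pos: [0.5013, 0.3103, 0.3041]
tcp_rot: [178.4, -3.1, 121.9]
wrist_force: [0.6, -0.2, 0.2]
gripper_width: 0.0854
```

```bash
python3 - <<'E'
from plan import plan
plan([((.38,.25,.30),122.5,-1,10)])
E
```

```text
at [0.5013 0.3103 0.3041] yaw 121.9 t 80.1833 w 0.0854 F [ 0.6 -0.2  0.2]
tip offset mm [-0.3  4. ]
-> ((0.38, 0.25, 0.3), 122.5, -1, 10)
-1 0 -4 0 -0.00; -1 1 -14 0 -0.00; -1 3 -29 1 -0.00; -1 5 -47 1 -0.00; -1 7 -67 2 -0.00
-1 2 -20 1 -0.00; -1 4 -38 1 -0.00; -1 5 -53 2 -0.00; -1 6 -64 2 -0.00; -1 7 -67 2 -0.00
```

jog_arm:
  series: "-1 0 -4 0 0; -1 1 -14 0 0; -1 3 -29 0 0; -1 5 -47 0 0; -1 7 -67 0 0"

```text
t: 80.6
tcp_pos: [0.4397, 0.2804, 0.301]
tcp_rot: [178.6, -3.2, 121.9]
wrist_force: [0.2, -0.7, 0.4]
gripper_width: 0.0855
```

jog_arm:
  series: "-1 2 -20 0 0; -1 4 -38 0 0; -1 5 -53 0 0; -1 6 -60 0 0; -1 6 -60 0 0"

```text
t: 81.02
tcp_pos: [0.3842, 0.2533, 0.2994]
tcp_rot: [178.6, -3.2, 121.9]
wrist_force: [0.1, 0.6, -0.1]
gripper_width: 0.0855
```

```bash
python3 - <<'E'
from capfit import *
o=robot.get_obs(); print(o["tcp_pos"],o["t"])
t=cam("top");s=cam("scene")
for n,d in(("top",t),("scene",s)): print(n,fit(d,.124,0))
print(darks(t,(.35,.66,-.42,-.1)))
a=cv2.resize(t['image'][150:330,125:465,::-1],(480,254),interpolation=cv2.INTER_CUBIC); b=cv2.resize(s['image'][150:240,315:405,::-1],(320,320),interpolation=cv2.INTER_CUBIC); c=cv2.resize(t['image'][205:305,130:270,::-1],(420,300),interpolation=cv2.INTER_CUBIC)
im=np.zeros((560,800,3),np.uint8); im[:254,:480]=a; im[:320,480:]=b; im[258:558,:420]=c; cv2.imwrite('pics/fin.png',im)
H,S,V=[t["hsv"][:,:,i].astype(int) for i in range(3)]
for A,cc,mm in blobs((H>50)&(H<75)&(S>150),50):
  if 200<cc[1]<320: print("key",ori(t,mm&(V>90),.139))
E
```

```text
[0.38417958 0.25330582 0.29935297] 81.0167
top (array([0.53904635, 0.1667548 ]), 246, np.float64(0.001758608991032444))
scene (array([0.54149375, 0.1642065 ]), 61, np.float64(0.0029779579578362607))
[]
key (array([0.50063636, 0.32020961]), np.float64(-169.1879511476504), array([11.06384664, 38.26378196]))
```

View pics/fin.png

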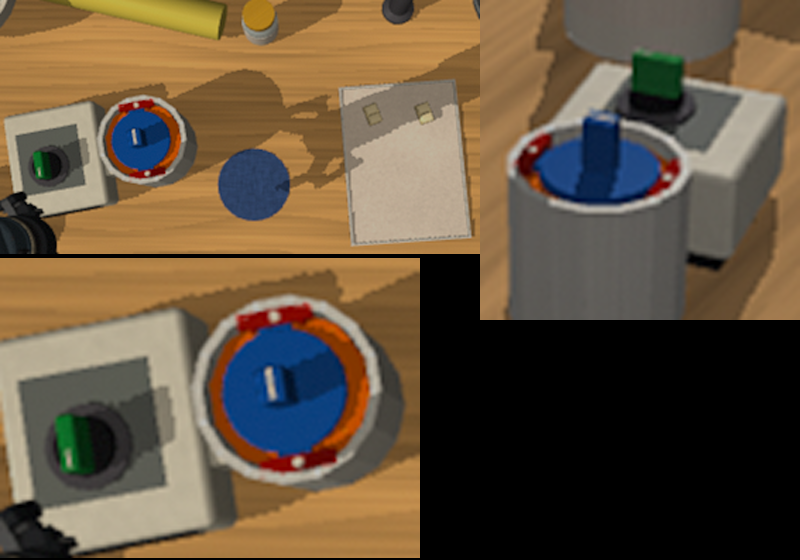

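The key is back at rest at 10.8°, the white blocks are on the tray and the jar hasn't moved. One more check compares the grip top and disc in both views with the start pictures, for height and tilt.

```bash
python3 - <<'E'
from h import *
np.set_printoptions(precision=2,suppress=True)
t=cam("top");s=cam("scene")
def prep(d,bgr): r=dict(d); r["image"]=bgr[:,:,::-1]; r["hsv"]=cv2.cvtColor(bgr,cv2.COLOR_BGR2HSV); return r
tr,sr=prep(t,cv2.imread("pics/top0.png")),prep(s,cv2.imread("pics/scene0.png"))
# rigid image shift of small grip-top patches and disc-edge patches by phase-free template matching with subpixel
def shift(A,B,x0,y0,x1,y1,m=6,k=8):
    g=lambda d,a,b,c,e:cv2.resize(np.ascontiguousarray(d["image"][b:e,a:c]),None,fx=k,fy=k,interpolation=cv2.INTER_CUBIC)
    r=cv2.matchTemplate(g(B,x0-m,y0-m,x1+m,y1+m),g(A,x0,y0,x1,y1),cv2.TM_CCOEFF_NORMED); _,v,_,l=cv2.minMaxLoc(r); return np.array(l)/k-m,v
print("top grip",shift(tr,t,217,239,230,256)); print("scene griptop",shift(sr,s,341,180,357,192)); print("scene grip",shift(sr,s,341,180,357,203))
print("scene disc left/right/front",shift(sr,s,327,193,338,207),shift(sr,s,356,193,367,205),shift(sr,s,338,200,356,209))
print("mill ref",shift(sr,s,365,185,395,215),shift(tr,t,180,215,200,300))
c=np.array([.5405,.1653,.166])
for n,d in(("top",t),("scene",s)):
    J=np.array([(proj(d,c+e)-proj(d,c))/1 for e in np.eye(3)*1e-3]).T; print(n,"px per mm",J)
E
```

```text
top grip (array([-1.25,  0.25]), 0.9889806509017944)
scene griptop (array([ 0.25, -0.25]), 0.9747922420501709)
scene grip (array([ 0.25, -0.25]), 0.9790372848510742)
scene disc left/right/front (array([ 0.12, -0.12]), 0.879791259765625) (array([ 0.12, -0.25]), 0.9800344705581665) (array([0.12, 0.  ]), 0.993906557559967)
mill ref (array([0., 0.]), 0.9974274039268494) (array([0., 0.]), 0.9990757703781128)
top px per mm [[ 0.02 -0.47 -0.11]
 [-0.47 -0.   -0.05]]
scene px per mm [[ 0.32  0.2   0.01]
 [ 0.1  -0.16 -0.33]]
```

The cap is level: it sits about 2.5 mm sideways, within its play, and within about 0.6 mm of its original height. Handing in.

```bash
python3 -c "
from cell import robot
print(robot.hand_in())"
```

```text
the job is handed in; nothing more can be done
None
```

The job is done and handed in at about 81 s on the robot's clock, in the order you asked. I pressed and twisted the cap off and laid it on the mat. All four dark blocks went into the hopper, one of them after being knocked aside early on. I then refitted and locked the cap and turned the start key to its stop (torque jumped from about 0.2 to 2 N m). When I let go, it sprang back.

**Last checks**
- **Tray:** no dark blocks are left on it; both white ones are still there. The jar looked unmoved. The spatula was outside my final picture, so I did not check it again, but the arm never worked near it.
- **Key:** it reads 10.8°, close to the 11.4° it showed at the start.
- **Cap:** its grip angle is 10.9°, against 11.2° at the start. It looks level and is within about 0.6 mm of its original height, which is near the limit of what I can measure.

**What didn't go cleanly**
- **Cap while locking:** it slid about 6 mm sideways. I pushed it back towards the axis as I turned it to the stop. It now sits about 2.5 mm towards the housing from its original place, which I take to be within its play.
- **Gripper tilt:** the gripper picked up about 3° of tilt while locking the cap, and I used the key with it still tilted.
- **Camera agreement:** the two cameras disagreed by 3–5 mm on the bench, so I averaged them.

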